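# Reset the lock of a drug box and hold its lid on the hinge for the pin

### The arm

A 6-joint arm with a two-finger parallel gripper is mounted at the origin on a cart in front of the work surface, level with it; the furniture and walls round the work are solid. World frame = base frame: x ahead of the robot, y to its left, z up, the work surface at z = 0. Lengths are in mm, angles in rad, forces in N, time in s.
With the tool pointing down it reaches from about 350 to 775 mm from the base axis. Payload 7.3 kg.
Tool frame: the origin (TCP) lies at the very end of the fingers, on their centre line; the grasp point (between the pads) lies 19 mm behind it; z points along the fingers, y is the line along which they close (so a half turn about z gives the same grasp; the last joint's range is limited). The gripper opens to 92 mm and grips with 3 to 60 N. Pads are 19 mm wide; open, the fingers measure 130 mm over their backs; the gripper's body (75 mm by 190 mm) begins 47 mm behind the grasp point.
Start: joints at [0.965, 0.342, 1.524, -0, 1.275, -0.146], TCP at [232.968, 470.501, 226.741] pointing down, gripper open.
Joint ranges: [-2.53, 2.53], [-0.77, 2.02], [0.04, 2.7], [-1, 4.14], [0.28, 2.66], [-3.11, 3.11]. Speed limits (rad/s): [2.57, 2.57, 3.14, 3.14, 3.14, 3.14].

### API

Orientations are given as [roll, pitch, yaw] about the fixed x, y, z axes, in that order (R = Rz(yaw) Ry(pitch) Rx(roll)).
In Python, from plant import bot gives the robot as it stands.
- The arm moves only by the tool send_rows, never from a script. Its argument "rows" is a list of rows, each an object of numbers: "x", "y", "z": the shift along the tool's x, y, z in units of 0.2 m (1.0 is 0.2 m); "ax", "ay", "az": the turn, a rotation vector about the tool's x, y, z in units of 60 degrees (1.0 is 60 degrees); "jaw": the opening, from -1 (shut) to 1 (fully open), so that 0 is half open. In form: [{"x": .., "y": .., "z": .., "ax": .., "ay": .., "az": .., "jaw": ..}, ...]. A call has exactly 10 rows; each row is the pose to reach, as a shift and turn from the pose commanded when the call began, along the tool's axes at that moment; what a row does not reach only later rows make up. A row lasts 1/8 s, in which the tool goes at most 62.5 mm and 10.7 degrees, less where a joint would pass 70% of its speed; a pose out of reach is approached as far as the arm can. A call with a number of a shift or a turn outside -1 to 1 is refused whole. A call with a gripper value outside its range is refused whole. The fingers move at their own pace and stop on an object; the grip force is fixed at half the most. Time passes only in rows, so rows that repeat a pose let the fingers close, or fill a call up. It gives the time, the measured TCP pose, the force, the opening and the grip force at its end, in the units of the state.
- bot.get_obs(): the state, without advancing time (a new reading comes with each control period).
- bot.capture(name): name is "scene" or "top" or "wrist"; returns (picture, depth): 384x512x3 uint8, red, green, blue; 384x512 float32, mm along the optical axis (not along the pixel's ray), 0 where there is no reading.
- bot.camera_model(name): a dict with "vertical_fov" (degrees; the focal length in pixels is half the picture's height over the tangent of half this angle, whatever the lens; pixels are square), "cx", "cy" (the principal point, pixels), "R" (3x3) and "t" (3): a world point X has camera coordinates R X + t; the wrist camera has in their place "T_tool_cam" (4x4, takes a point from camera to tool coordinates, whose origin is the TCP and whose axes are the flange's). Camera axes: x right, y down, z forward; pixel columns grow to the right and rows downward; lengths in mm; the calibration is good to about 2 mm. A picture is of the moment at which its call begins: read the wrist's pose just before it. camera_model takes no time and is no camera call.
- bot.close_job(): hands the job in; it is judged then, once.
The state is a dict: "time": time; "joint_positions": joint angles; "dq": joint speeds; "tau": joint torques, N m; "tool_pos": TCP position; "tcp_rot": TCP orientation; "contact_force": force on the tool from outside, world axes, zero at the start; "moment": the same for the moment, N m; "grip_width": finger opening in mm; "finger_force": force on a finger pad.
Only numpy, scipy, OpenCV 4.12 (cv2) and the standard library are available. Lean on these libraries where they do the work, as an engineer would, in place of code of your own. Each camera call takes 0.05 s, during which the arm holds its last target. There are 200 camera calls.

### The job

The steel drug box has new lock batteries and its lid lies upside down on the desk: take the stylus out of its desk holder, press the recessed reset button in the lid's lock case fully in with the stylus tip, and stand the stylus back in its holder. Then lift the lid by its lock case and bring it, still upside down and level, to the hinge side of the box, so that its two knuckles sit between the box's three and all the knuckle holes are in one line, ready for a colleague to push the hinge pin through. Finish while still holding the lid still in the air like that, not leaning on the box; handle it gently, do not ram the box with it or shove the box, and leave the other things where they are.

Things in the scene. Friction and masses are not known exactly. Their poses are not given: they have to be found in the camera images.
- lockbox: Open-topped grey steel box, outside 140 (its x) x 180 (its y) x 85 mm tall, walls 3 mm, loose, 2.2 kg, vials inside. Origin: centre of its underside, z up. Its -x side is the hinge side (faces the robot, turned up to 0.25 rad): three steel knuckles, see the box_bore points. A round-nosed 5 mm hinge pin is started in the +y end knuckle and sticks out towards +y as far as y = 147 mm.
- lid: The box's grey steel lid, 0.4-0.6 kg, upside down on the desk left or right of the box, turned up to 0.35 rad: a tray 140 (its x) x 180 (y) mm, skirt 14 high, 3 thick. Origin: centre of the outer face, on the desk; z up. Two knuckles on its +x edge, see the lid_bore points. Fitted, its axes are parallel to the box's and its origin is at (-160, 0, +71) mm in the box's frame.
- case_top (a point): Centre of the top of the black lock case that stands in the middle of the lid, over its centre of mass: 36 (lid x) x 90 (lid y) mm, top 46 mm above the lid's origin. Grip it here across its 36 mm; the skirt is only 14 mm high, so there is room for fingers.
- recess_mouth (a point): Centre of the mouth of the button recess, a round well of 14.5 mm diameter in the top of the lock case with a raised grey rim 1 mm high, on the lid at (0, +28, 46) mm.
- lid_bore_left (a point): Point on the axis of the lid's knuckle holes, on the lid at (80, +30, 14) mm: outer end of its +y knuckle. The lid's knuckles: steel tubes along lid y, outer diameter 14, hole 9, 18 mm wide each, centred at y = -21 and +21 mm.
- lid_bore_right (a point): The same at the outer end of the -y knuckle: (80, -30, 14) mm.
- box_bore_left (a point): Point on the axis of the box's knuckle holes, on the box at (-80, +30, 85) mm: where lid_bore_left belongs. The box's knuckles: steel tubes along box y, outer diameter 14, hole 9, 18 mm wide each, centred at y = -42, 0 and +42 mm; the gaps are 24 mm, so the lid's knuckles have 3 mm of play each side.
- box_bore_right (a point): The same at (-80, -30, 85) mm: where lid_bore_right belongs.
- reset_button (a joint): Travel of the reset button in m: 0 out, 0.004 fully in. Spring: 1.2 N to start, 3.6 N fully in; it comes back when let go. White, 11.6 mm diameter, its face 6 mm below the top of the lock case when out; it moves down into the lid.
- stylus: Grey stylus of the signature pad, 22 g, 140 mm long, 11 mm diameter, tapering over the last 20 mm to a blunt tip of 5 mm diameter. Origin: centre of the tip's end; z runs up along it. It stands tip down in the holder, loosely (it may lean 0.06 rad), origin 6 mm above the desk, its top 146 mm above the desk.
- stylus_holder: Desk holder fixed to the desk: black block 52 x 52 x 40 mm on a 74 mm square foot, with an upright round socket of 13.5 mm diameter, 34 mm deep, with a 3 mm chamfer. Origin: centre of the underside. It stands on the other side of the box from the lid.
- socket_floor (a point): Centre of the socket's floor, 6 mm above the desk.
- stamp: Bystander: rubber stamp, 24 x 48 x 67 mm, near the back right corner of the box. Origin at the underside.
- oximeter: Bystander: finger pulse oximeter, 34 x 58 x 30 mm, near the front edge. Origin at the underside.
- thermometer: Bystander: clinical thermometer, 104 mm long, 12 mm high, near the front edge. Origin at the underside.
- screwdriver: Bystander: black-handled screwdriver, 160 mm long, near the front edge. Origin at the underside.
- plaster_tape: Bystander: roll of plaster tape, 60 mm across, 25 mm high, left of the box. Origin at the underside.
There are look-alikes about, which are no part of the job. There is more than one size of the stylus_holder; the one meant has the size given above.

How it is judged (in metres and radians):
On the way, in this order (a step that is already met when the one before it is completed fails the run):
1. the reset button is pressed fully in by the stylus (value of joint reset_button above 0.0032 m and contact force between stylus and lid above 1 N), for 0.15 s.
2. the stylus stands in its holder again, let go (horizontal distance between stylus and socket_floor below 0.008 m and height (world z) of stylus below 0.012 m and angle between stylus's own z axis and vertical below 0.2 rad and contact force between the fingers and stylus below 0.05 N), for 0.2 s.
At the end, for the whole second after the job is handed in: Lid held still by the fingers (over 3 N), level within 0.12 rad, over 60 mm up; hole axes within 3.5 mm at both ends (4 mm along them); under 4 N on the box; stylus let go in its holder (tip within 8 mm of the socket centre, under 12 mm up, tilt under 0.2 rad) (all of step 2 and x of lid_bore_left in the frame of box_bore_left between -0.0035 and 0.0035 m and z of lid_bore_left in the frame of box_bore_left between -0.0035 and 0.0035 m and y of lid_bore_left in the frame of box_bore_left between -0.004 and 0.004 m and x of lid_bore_right in the frame of box_bore_right between -0.0035 and 0.0035 m and z of lid_bore_right in the frame of box_bore_right between -0.0035 and 0.0035 m and y of lid_bore_right in the frame of box_bore_right between -0.004 and 0.004 m and angle between lid's own z axis and vertical below 0.12 rad and contact force between the fingers and lid above 3 N and contact force between lid and lockbox below 4 N and height (world z) of lid above 0.06 m and linear speed of lid below 0.02 m/s and angular speed of lid below 0.2 rad/s); the arm keeps its last pose, push and grip.
It fails at once if the lid rams the box with more than 30 N (contact force between lid and lockbox above 30 N).
It fails at once if the box is shoved more than 25 mm (distance of lockbox from where it was at the start of the episode above 0.025 m).
It fails at once if the lid is tipped over 0.5 rad (angle between lid's own z axis and vertical above 0.5 rad).
It fails at once if a bystander is moved more than 30 mm (distance of any of stamp, oximeter, thermometer, screwdriver, plaster_tape from where it was at the start of the episode above 0.03 m).
It also fails if it takes over 66 s, if anything falls off the work surface, if the arm or the gripper's body presses on something with over 40 N, if the wrist force passes 120 N, or if a joint passes its speed limit or range.

## Working session

There is one attempt and no reset: what is moved stays moved. The work goes in short steps, Python scripts to look and compute and a tool call to move; the robot and the scene stay as the last step left them, time stands still between calls to the robot, and variables do not carry over. Pictures are saved under pics/ and viewed, at most 12 in all, crops included, and the job is handed in when it is done.

Besides the shell and the picture viewer there is one more tool, called after "Call:" in YAML: its name, and indented under it one key for each argument. send_rows: Moves the arm, as the interface text tells. Its arguments: {"type":"object","properties":{"rows":{"type":"array","items":{"type":"object","properties":{"x":{"type":"number","minimum":-1,"maximum":1},"y":{"type":"number","minimum":-1,"maximum":1},"z":{"type":"number","minimum":-1,"maximum":1},"ax":{"type":"number","minimum":-1,"maximum":1},"ay":{"type":"number","minimum":-1,"maximum":1},"az":{"type":"number","minimum":-1,"maximum":1},"jaw":{"type":"number"}}}}},"required":["rows"]}

```bash
mkdir -p pics; ls; python3 - <<'E'
from plant import bot
import cv2,numpy as np
print(bot.get_obs())
for n in("scene","top"):
    m=bot.camera_model(n);print(n,m)
    p,d=bot.capture(n);np.savez(f"pics/{n}0.npz",p=p,d=d)
    cv2.imwrite(f"pics/{n}0.png",cv2.resize(p[:,:,::-1],(800,600)))
print(bot.camera_model("wrist"))
E
```

```text
pics
{'time': 0.0, 'joint_positions': array([ 9.64985050e-01,  3.42703263e-01,  1.52506454e+00, -1.53763954e-05,
        1.27540257e+00, -1.46002048e-01]), 'dq': array([-1.93209356e-03,  2.67106310e-04, -1.40358151e-03, -3.67516906e-04,
       -4.04507313e-04, -7.36232573e-05]), 'tau': array([ 1.10000976e-03, -4.31248963e+01, -2.44220209e+01,  7.19032134e-02,
        5.61976992e-02, -1.76729714e-04]), 'tool_pos': array([232.71973258, 470.1205343 , 226.03848541]), 'tcp_rot': array([-3.14002958e+00, -2.14986195e-04,  2.68178774e+00]), 'contact_force': array([-0.74645121, -0.34756388,  0.17727606]), 'moment': array([ 0.00190258, -0.03913117,  0.01117082]), 'finger_force': 0.0, 'grip_width': 92.09748767765643}
scene {'vertical_fov': 46.67355895786188, 'cx': 249.7229496153022, 'cy': 199.61208546715184, 'R': array([[ 0.53288909, -0.84582647,  0.02463353],
       [-0.50435754, -0.34086205, -0.79337036],
       [ 0.67945029,  0.4103543 , -0.60824062]]), 't': array([-304.13262722,  312.307822  ,  874.85665783])}
top {'vertical_fov': 56.63397146371991, 'cx': 264.22320488371804, 'cy': 195.2124344054988, 'R': array([[-0.01744005, -0.99984414, -0.0027444 ],
       [-0.99815709,  0.01757005, -0.05808363],
       [ 0.05812279,  0.00172636, -0.99830795]]), 't': array([ -17.87951964,  518.35265488, 1049.49410785])}
{'vertical_fov': 58.526276330410845, 'cx': 250.4538842673035, 'cy': 192.7394046483241, 'T_tool_cam': array([[-9.31814565e-04, -9.50890274e-01, -3.09526765e-01,
         8.37037032e+01],
       [ 9.99999436e-01, -1.04390871e-03,  1.96521281e-04,
        -1.28117965e+00],
       [-5.09987860e-04, -3.09526408e-01,  9.50890710e-01,
        -1.58470235e+02],
       [ 0.00000000e+00,  0.00000000e+00,  0.00000000e+00,
         1.00000000e+00]])}
```

View pics/top0.png

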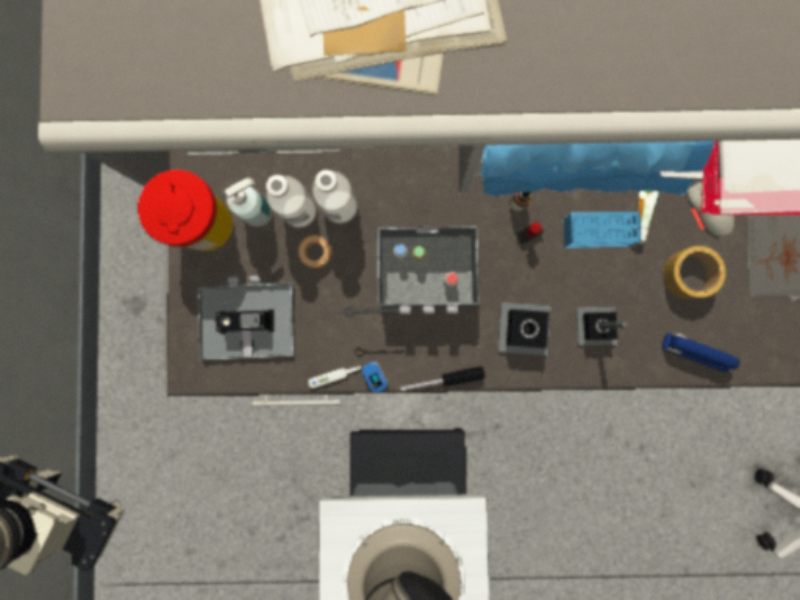

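View pics/scene0.png

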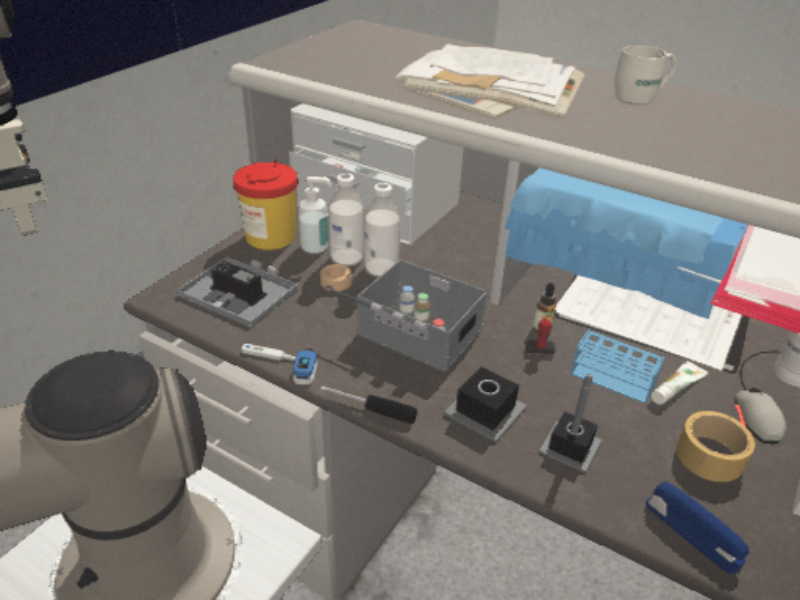

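The scene holds:
- **Lid:** left of the box at about (247,322), with the recess to the left at (225,322) in the 800x600 view.
- **Box:** (428,268).
- **Holders:** the larger, empty decoy is at (528,328). The smaller one with the stylus is at (601,326), and I choose this one subject to a size check.
- **Stylus look-alikes:** thermometer (335,377), screwdriver (445,380) and rod (295,402).

```bash
cat > h.py <<'E'
import numpy as np,cv2
from scipy.spatial.transform import Rotation as Ro
from plant import bot
def K(m,h=384):
    f=h/2/np.tan(np.radians(m["vertical_fov"]/2)); return f,m["cx"],m["cy"]
def T_world_cam(name,obs=None):
    m=bot.camera_model(name);T=np.eye(4)
    if name=="wrist":
        T[:3,:3]=Ro.from_euler("xyz",obs["tcp_rot"]).as_matrix();T[:3,3]=obs["tool_pos"]
        return T@m["T_tool_cam"]
    T[:3,:3]=m["R"].T;T[:3,3]=-m["R"].T@m["t"];return T
def cloud(name,d,T):
    f,cx,cy=K(bot.camera_model(name));v,u=np.indices(d.shape)
    P=np.stack([(u-cx)/f*d,(v-cy)/f*d,d],-1)@T[:3,:3].T+T[:3,3]
    P[d==0]=np.nan;return P
def at_z(name,uv,z,T):
    f,cx,cy=K(bot.camera_model(name));uv=np.atleast_2d(uv)
    r=np.c_[(uv[:,0]-cx)/f,(uv[:,1]-cy)/f,np.ones(len(uv))]@T[:3,:3].T
    return T[:3,3]+r*((z-T[2,3])/r[:,2])[:,None]
def proj(name,X,T):
    f,cx,cy=K(bot.camera_model(name));c=(np.atleast_2d(X)-T[:3,3])@T[:3,:3]
    return np.c_[c[:,0]/c[:,2]*f+cx,c[:,1]/c[:,2]*f+cy]
def snap(name,tag):
    o=bot.get_obs();p,d=bot.capture(name);T=T_world_cam(name,o)
    np.savez(f"pics/{tag}.npz",p=p,d=d,T=T);return p,d,T,o
E
python3 - <<'E'
from h import *
z=np.load("pics/top0.npz");p,d=z["p"],z["d"];T=T_world_cam("top");P=cloud("top",d,T)
s=.64
def reg(x0,y0,x1,y1,z0,z1):
    m=np.zeros(d.shape,bool);m[int(y0*s):int(y1*s),int(x0*s):int(x1*s)]=1
    m&=(P[...,2]>z0)&(P[...,2]<z1);return P[m]
for n,a in dict(desk=(440,340,490,360,-30,30),lidcase=(205,295,285,345,38,60),lid=(190,270,300,370,6,60),boxrim=(365,215,490,312,75,95),big=(490,295,560,360,30,55),bigfoot=(490,295,560,360,3,60),small=(570,295,630,350,30,55),smallfoot=(570,295,625,350,3,60),stylustop=(570,295,640,350,100,170),stylus=(570,295,640,350,60,170)).items():
    q=reg(*a)
    if len(q)<3:print(n,len(q));continue
    r=cv2.minAreaRect(q[:,:2].astype(np.float32));print(n,len(q),np.round(r[0]),np.round(r[1]),round(r[2],1),"zmed",np.round(np.median(q[:,2]),1),"mean",np.round(q.mean(0)))
p4=np.hstack([cv2.resize(p[170:240,120:200,::-1],None,fx=5,fy=5,interpolation=cv2.INTER_CUBIC),cv2.resize(p[180:250,340:420,::-1],None,fx=5,fy=5,interpolation=cv2.INTER_CUBIC)])
cv2.imwrite("pics/c1.png",p4)
E
```

```text
desk 415 [ 433. -123.] [94. 36.] 89.0 zmed 0.4 mean [ 433. -123.    1.]
lidcase 390 [493. 294.] [36. 92.] 1.3 zmed 46.7 mean [493. 293.  47.]
lid 1159 [493. 299.] [181. 192.] 1.3 zmed 14.7 mean [495. 292.  24.]
boxrim 424 [580. -56.] [179. 150.] 89.3 zmed 84.4 mean [576. -55.  84.]
big 515 [ 469. -240.] [69. 68.] 84.9 zmed 52.4 mean [ 469. -238.   51.]
bigfoot 1119 [ 475. -240.] [133. 124.] 88.9 zmed 36.7 mean [ 470. -236.   31.]
small 306 [ 472. -380.] [54. 50.] 89.0 zmed 40.1 mean [ 471. -376.   40.]
smallfoot 621 [ 481. -379.] [107. 105.] 88.9 zmed 29.3 mean [ 473. -372.   24.]
stylustop 35 [ 472. -377.] [10.  8.] 16.1 zmed 132.8 mean [ 472. -376.  130.]
stylus 54 [ 471. -377.] [11.  8.] 16.1 zmed 114.9 mean [ 472. -376.  112.]
```

View pics/c1.png

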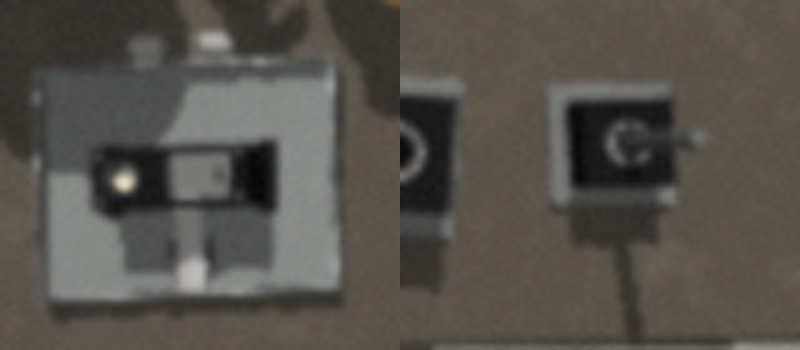

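Top crop: the lid has its white button at crop (122,181), so that is the +y end (left), and its knuckles are at the far edge. The small holder's ring is at (628,142), with the stylus in it. Measured sizes are 52x50x40 for the small block and 69x68x52 for the decoy, so the small holder is the right one. Next I move over the lid for a close view.

Call:
send_rows:
  rows:
    - {"x": -0.39,"y": -0.053,"az": 0.2}
    - {"x": -0.778,"y": -0.106,"az": 0.4}
    - {"x": -0.778,"y": -0.106,"az": 0.6}
    - {"x": -0.778,"y": -0.106,"az": 0.8}
    - {"x": -0.778,"y": -0.106,"az": 1.0}
    - {"x": -0.778,"y": -0.106,"az": 1.0}
    - {"x": -0.778,"y": -0.106,"az": 1.0}
    - {"x": -0.778,"y": -0.106,"az": 1.0}
    - {"x": -0.778,"y": -0.106,"az": 1.0}
    - {"x": -0.778,"y": -0.106,"az": 1.0}

```text
schema error: expected keys x, y, z, ax, ay, az, jaw
```

Call:
send_rows:
  rows:
    - {"x": -0.12,"y": 0.16,"z": 0.03,"az": 0.061}
    - {"x": -0.24,"y": 0.31,"z": 0.06,"az": 0.061}
    - {"x": -0.36,"y": 0.46,"z": 0.1,"az": 0.061}
    - {"x": -0.48,"y": 0.62,"z": 0.13,"az": 0.061}
    - {"x": -0.48,"y": 0.62,"z": 0.13,"az": 0.061}
    - {"x": -0.48,"y": 0.62,"z": 0.13,"az": 0.061}
    - {"x": -0.48,"y": 0.62,"z": 0.13,"az": 0.061}
    - {"x": -0.48,"y": 0.62,"z": 0.13,"az": 0.061}
    - {"x": -0.48,"y": 0.62,"z": 0.13,"az": 0.061}
    - {"x": -0.48,"y": 0.62,"z": 0.13,"az": 0.061}

```text
schema error: expected keys x, y, z, ax, ay, az, jaw
```

```bash
python3 - <<'E'
from h import *
p,d,T,o=snap("wrist","w1");print(o["time"],o["tool_pos"],o["tcp_rot"])
cv2.imwrite("pics/w1.png",cv2.resize(p[:,:,::-1],(800,600),interpolation=cv2.INTER_CUBIC))
P=cloud("wrist",d,T)
for n,a in dict(case=(440,545,200,400,40,52),lidall=(390,590,180,400,8,60),skirt=(390,565,190,400,11,18)).items():
    m=(P[...,0]>a[0])&(P[...,0]<a[1])&(P[...,1]>a[2])&(P[...,1]<a[3])&(P[...,2]>a[4])&(P[...,2]<a[5])
    q=P[m];r=cv2.minAreaRect(q[:,:2].astype(np.float32));print(n,len(q),np.round(r[0],1),np.round(r[1],1),round(r[2],2),np.median(q[:,2]))
E
```

```text
0.1 [232.74262658 470.15748516 226.09026078] [-3.14012585e+00 -2.06784787e-04  2.68174537e+00]
case 0 [0. 0.] [0. 0.] 0.0 nan
lidall 993 [453.9 297. ] [ 65.4 172.1] 0.47 11.41062786847641
skirt 584 [453.9 300.8] [ 65.4 164.4] 0.47 13.238168669495394
  return _methods._mean(a, axis=axis, dtype=dtype,
  ret = ret.dtype.type(ret / rcount)
```

View pics/w1.png

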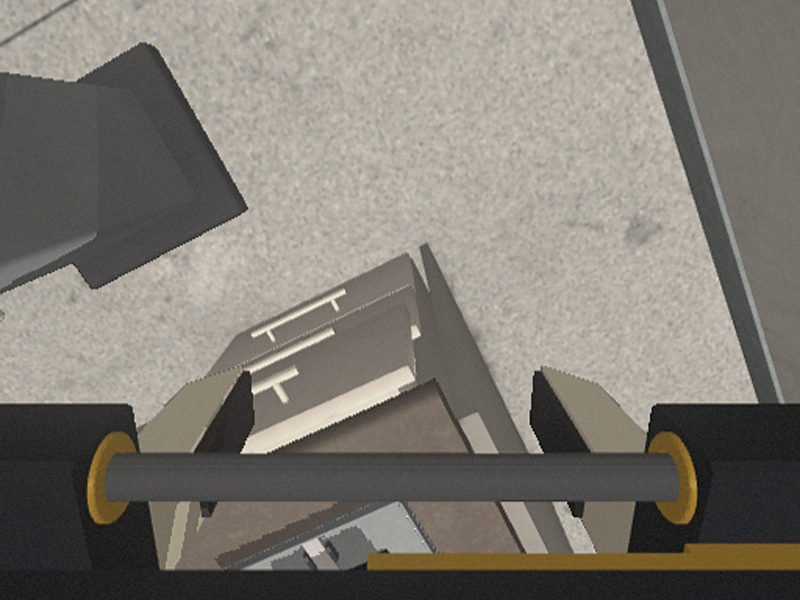

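The wrist view shows the fingers across the bottom of the picture, so the camera mainly sees the area beyond tool +x. Every row needs all keys. I resend with the lid on the tool's +x side.

Call:
send_rows:
  rows:
    - {"x": -0.3,"y": -0.1,"z": 0,"ax": 0,"ay": 0,"az": 0.2,"jaw": 1}
    - {"x": -0.6,"y": -0.2,"z": 0,"ax": 0,"ay": 0,"az": 0.4,"jaw": 1}
    - {"x": -0.867,"y": -0.285,"z": 0,"ax": 0,"ay": 0,"az": 0.6,"jaw": 1}
    - {"x": -0.867,"y": -0.285,"z": 0,"ax": 0,"ay": 0,"az": 0.8,"jaw": 1}
    - {"x": -0.867,"y": -0.285,"z": 0,"ax": 0,"ay": 0,"az": 1,"jaw": 1}
    - {"x": -0.867,"y": -0.285,"z": 0,"ax": 0,"ay": 0,"az": 1,"jaw": 1}
    - {"x": -0.867,"y": -0.285,"z": 0,"ax": 0,"ay": 0,"az": 1,"jaw": 1}
    - {"x": -0.867,"y": -0.285,"z": 0,"ax": 0,"ay": 0,"az": 1,"jaw": 1}
    - {"x": -0.867,"y": -0.285,"z": 0,"ax": 0,"ay": 0,"az": 1,"jaw": 1}
    - {"x": -0.867,"y": -0.285,"z": 0,"ax": 0,"ay": 0,"az": 1,"jaw": 1}

```text
time: 1.4
tool_pos: [363.0, 342.5, 226.7]
tcp_rot: [-3.142, -0.0, 1.635]
contact_force: [-0.8, -0.4, -0.4]
grip_width: 91.7
finger_force: 0.0
```

Call:
send_rows:
  rows:
    - {"x": -0.2,"y": 0.18,"z": 0,"ax": 0,"ay": 0,"az": 0.06,"jaw": 1}
    - {"x": -0.4,"y": 0.36,"z": 0,"ax": 0,"ay": 0,"az": 0.061,"jaw": 1}
    - {"x": -0.6,"y": 0.53,"z": 0,"ax": 0,"ay": 0,"az": 0.061,"jaw": 1}
    - {"x": -0.68,"y": 0.608,"z": 0,"ax": 0,"ay": 0,"az": 0.061,"jaw": 1}
    - {"x": -0.68,"y": 0.608,"z": 0,"ax": 0,"ay": 0,"az": 0.061,"jaw": 1}
    - {"x": -0.68,"y": 0.608,"z": 0,"ax": 0,"ay": 0,"az": 0.061,"jaw": 1}
    - {"x": -0.68,"y": 0.608,"z": 0,"ax": 0,"ay": 0,"az": 0.061,"jaw": 1}
    - {"x": -0.68,"y": 0.608,"z": 0,"ax": 0,"ay": 0,"az": 0.061,"jaw": 1}
    - {"x": -0.68,"y": 0.608,"z": 0,"ax": 0,"ay": 0,"az": 0.061,"jaw": 1}
    - {"x": -0.68,"y": 0.608,"z": 0,"ax": 0,"ay": 0,"az": 0.061,"jaw": 1}

```text
time: 2.65
tool_pos: [493.0, 214.7, 226.8]
tcp_rot: [3.141, -0.0, 1.571]
contact_force: [-0.1, 0.1, 0.1]
grip_width: 92.0
finger_force: 0.0
```

```bash
python3 - <<'E'
from h import *
p,d,T,o=snap("wrist","w1");print(o["time"],o["tool_pos"],o["tcp_rot"])
cv2.imwrite("pics/w1b.png",cv2.resize(p[:,:,::-1],(800,600),interpolation=cv2.INTER_CUBIC))
P=cloud("wrist",d,T)
for n,a in dict(case=(440,545,200,400,40,52),lidall=(390,590,180,400,8,60),skirt=(390,565,190,400,11,18)).items():
    m=(P[...,0]>a[0])&(P[...,0]<a[1])&(P[...,1]>a[2])&(P[...,1]<a[3])&(P[...,2]>a[4])&(P[...,2]<a[5])
    q=P[m];r=cv2.minAreaRect(q[:,:2].astype(np.float32));print(n,len(q),np.round(r[0],1),np.round(r[1],1),round(r[2],2),np.median(q[:,2]))
E
```

```text
2.65 [492.98886162 214.6892619  226.79251571] [ 3.14142865e+00 -1.21099157e-04  1.57104141e+00]
case 3709 [493.7 293.6] [36.  90.1] 1.01 46.63699222528936
lidall 7038 [502.  289.3] [156.9 171.2] 1.18 45.087921526104
skirt 1773 [494.6 288.8] [141.9 170.4] 1.29 13.719295178139248
```

View pics/w1b.png

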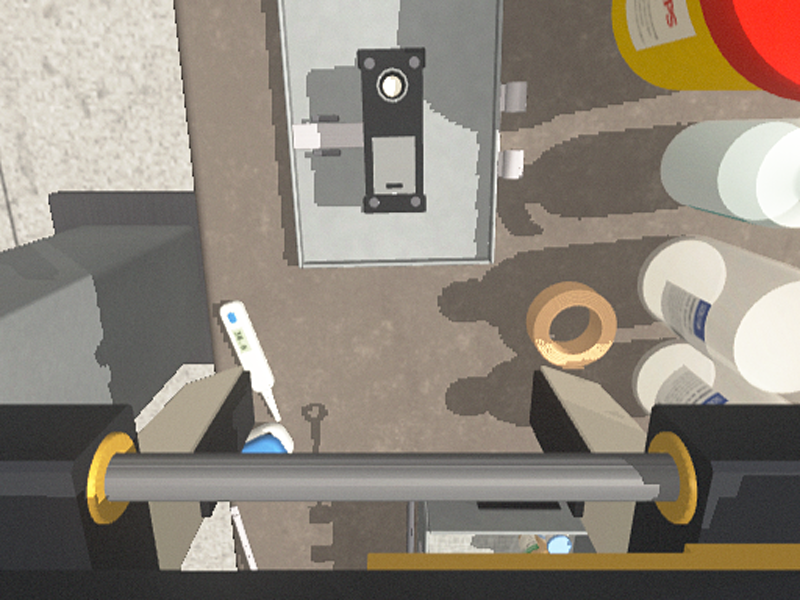

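The wrist picture shows the lid clearly: recess at (392,85), knuckles at (515,97) and (511,163). The case rectangle measures 36x90 with its top near 46.6, which matches the given sizes. On to the box.

Call:
send_rows:
  rows:
    - {"x": -0.25,"y": 0.05,"z": 0,"ax": 0,"ay": 0,"az": 0,"jaw": 1}
    - {"x": -0.5,"y": 0.05,"z": 0,"ax": 0,"ay": 0,"az": 0,"jaw": 1}
    - {"x": -0.75,"y": 0.05,"z": 0,"ax": 0,"ay": 0,"az": 0,"jaw": 1}
    - {"x": -1,"y": 0.05,"z": 0,"ax": 0,"ay": 0,"az": 0,"jaw": 1}
    - {"x": -1,"y": 0.05,"z": 0,"ax": 0,"ay": 0,"az": 0,"jaw": 1}
    - {"x": -1,"y": 0.05,"z": 0,"ax": 0,"ay": 0,"az": 0,"jaw": 1}
    - {"x": -1,"y": 0.05,"z": 0,"ax": 0,"ay": 0,"az": 0,"jaw": 1}
    - {"x": -1,"y": 0.05,"z": 0,"ax": 0,"ay": 0,"az": 0,"jaw": 1}
    - {"x": -1,"y": 0.05,"z": 0,"ax": 0,"ay": 0,"az": 0,"jaw": 1}
    - {"x": -1,"y": 0.05,"z": 0,"ax": 0,"ay": 0,"az": 0,"jaw": 1}

```text
time: 3.95
tool_pos: [503.1, 14.8, 226.7]
tcp_rot: [3.142, -0.0, 1.571]
contact_force: [0.5, -0.1, -0.4]
grip_width: 91.6
finger_force: 0.0
```

Call:
send_rows:
  rows:
    - {"x": -0.25,"y": 0.05,"z": 0,"ax": 0,"ay": 0,"az": 0,"jaw": 1}
    - {"x": -0.5,"y": 0.1,"z": 0,"ax": 0,"ay": 0,"az": 0,"jaw": 1}
    - {"x": -0.78,"y": 0.14,"z": 0,"ax": 0,"ay": 0,"az": 0,"jaw": 1}
    - {"x": -0.78,"y": 0.14,"z": 0,"ax": 0,"ay": 0,"az": 0,"jaw": 1}
    - {"x": -0.78,"y": 0.14,"z": 0,"ax": 0,"ay": 0,"az": 0,"jaw": 1}
    - {"x": -0.78,"y": 0.14,"z": 0,"ax": 0,"ay": 0,"az": 0,"jaw": 1}
    - {"x": -0.78,"y": 0.14,"z": 0,"ax": 0,"ay": 0,"az": 0,"jaw": 1}
    - {"x": -0.78,"y": 0.14,"z": 0,"ax": 0,"ay": 0,"az": 0,"jaw": 1}
    - {"x": -0.78,"y": 0.14,"z": 0,"ax": 0,"ay": 0,"az": 0,"jaw": 1}
    - {"x": -0.78,"y": 0.14,"z": 0,"ax": 0,"ay": 0,"az": 0,"jaw": 1}

```text
time: 5.2
tool_pos: [531.1, -141.4, 226.7]
tcp_rot: [3.142, -0.0, 1.571]
contact_force: [-0.6, 1.1, 0.2]
grip_width: 91.9
finger_force: 0.0
```

```bash
python3 - <<'E'
from h import *
z=np.load("pics/w1.npz");print("recess",at_z("wrist",(250.9,54.4),47,z["T"]))
p,d,T,o=snap("wrist","w2");print(o["time"],o["tool_pos"],o["tcp_rot"])
cv2.imwrite("pics/w2.png",cv2.resize(p[:,:,::-1],(800,600),interpolation=cv2.INTER_CUBIC))
P=cloud("wrist",d,T)
m=(P[...,0]>480)&(P[...,0]<680)&(P[...,1]>-170)&(P[...,1]<60)&(P[...,2]>78)&(P[...,2]<90)
q=P[m];r=cv2.minAreaRect(q[:,:2].astype(np.float32));print(len(q),r,np.median(q[:,2]))
E
```

```text
recess [[493.54615991 321.18818561  47.        ]]
5.2 [ 531.06925242 -141.39451668  226.73677321] [ 3.14151633e+00 -6.77022887e-05  1.57089172e+00]
3546 ((576.9927978515625, -71.43551635742188), (157.60250854492188, 147.9346923828125), 0.16299515962600708) 84.48809813141301
```

View pics/w2.png

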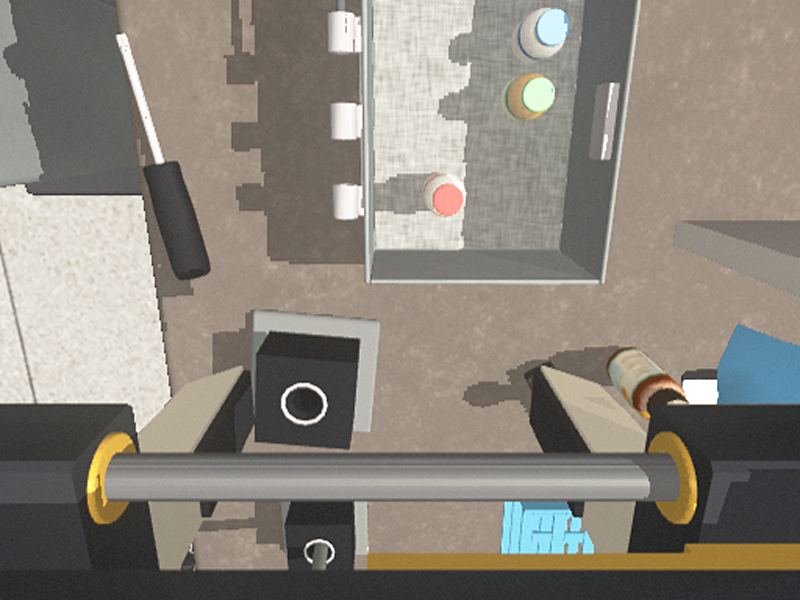

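The wrist view shows the box's three knuckles at (343,30), (346,120) and (347,200), with the near rim at row 282 and the box nearly square to the world. On to the stylus.

Call:
send_rows:
  rows:
    - {"x": -0.25,"y": -0.05,"z": 0,"ax": 0,"ay": 0,"az": 0,"jaw": 1}
    - {"x": -0.5,"y": -0.1,"z": 0,"ax": 0,"ay": 0,"az": 0,"jaw": 1}
    - {"x": -0.75,"y": -0.2,"z": 0,"ax": 0,"ay": 0,"az": 0,"jaw": 1}
    - {"x": -1,"y": -0.25,"z": 0,"ax": 0,"ay": 0,"az": 0,"jaw": 1}
    - {"x": -1,"y": -0.295,"z": 0,"ax": 0,"ay": 0,"az": 0,"jaw": 1}
    - {"x": -1,"y": -0.295,"z": 0,"ax": 0,"ay": 0,"az": 0,"jaw": 1}
    - {"x": -1,"y": -0.295,"z": 0,"ax": 0,"ay": 0,"az": 0,"jaw": 1}
    - {"x": -1,"y": -0.295,"z": 0,"ax": 0,"ay": 0,"az": 0,"jaw": 1}
    - {"x": -1,"y": -0.295,"z": 0,"ax": 0,"ay": 0,"az": 0,"jaw": 1}
    - {"x": -1,"y": -0.295,"z": 0,"ax": 0,"ay": 0,"az": 0,"jaw": 1}

```text
time: 6.5
tool_pos: [472.3, -341.2, 226.7]
tcp_rot: [3.141, -0.0, 1.571]
contact_force: [-0.7, -0.2, -0.3]
grip_width: 92.1
finger_force: 0.0
```

Call:
send_rows:
  rows:
    - {"x": -0.25,"y": 0,"z": 0,"ax": 0,"ay": 0,"az": 0,"jaw": 1}
    - {"x": -0.5,"y": 0,"z": 0,"ax": 0,"ay": 0,"az": 0,"jaw": 1}
    - {"x": -0.5,"y": 0,"z": 0,"ax": 0,"ay": 0,"az": 0,"jaw": 1}
    - {"x": -0.5,"y": 0,"z": 0,"ax": 0,"ay": 0,"az": 0,"jaw": 1}
    - {"x": -0.5,"y": 0,"z": 0,"ax": 0,"ay": 0,"az": 0,"jaw": 1}
    - {"x": -0.5,"y": 0,"z": 0,"ax": 0,"ay": 0,"az": 0,"jaw": 1}
    - {"x": -0.5,"y": 0,"z": 0,"ax": 0,"ay": 0,"az": 0,"jaw": 1}
    - {"x": -0.5,"y": 0,"z": 0,"ax": 0,"ay": 0,"az": 0,"jaw": 1}
    - {"x": -0.5,"y": 0,"z": 0,"ax": 0,"ay": 0,"az": 0,"jaw": 1}
    - {"x": -0.5,"y": 0,"z": 0,"ax": 0,"ay": 0,"az": 0,"jaw": 1}

```text
time: 7.75
tool_pos: [472.0, -441.5, 226.7]
tcp_rot: [3.142, -0.0, 1.571]
contact_force: [0.1, 0.5, -0.2]
grip_width: 91.7
finger_force: 0.0
```

```bash
python3 - <<'E'
from h import *
z=np.load("pics/w2.npz");P=cloud("wrist",z["d"],z["T"])
# box rim lines and knuckles
X,Y,Z=np.moveaxis(P,-1,0)
top=(Z>81)&(Z<88)
for n,m in dict(hinge=top&(X>500)&(X<525)&(Y>-130)&(Y<0),):
    pass
E
python3 - <<'E'
from h import *
z=np.load("pics/w2.npz");P=cloud("wrist",z["d"],z["T"]);X,Y,Z=np.moveaxis(P,-1,0)
top=(Z>82)&(Z<87)
# outer edges: per-row leftmost rim of -x wall is mixed with knuckles: show x range by y bin
for y in range(-146,20,8):
    m=top&(abs(Y-y)<4)&(X<560)
    if m.any(): print(y,round(X[m].min(),1),round(X[m].max(),1),end=' | ')
m=top&(X>530)&(X<630)&(Y<-100);fit=np.polyfit(X[m],Y[m],1);print("\n-y wall",fit,Y[m].min(),Y[m].max())
m=top&(X>630)&(X<670)&(Y>-130);fit=np.polyfit(Y[m],X[m],1);print("+x wall",fit,np.percentile(X[m],[1,99]))
k=(Z>80)&(Z<96)&(X>480)&(X<502)
for lo,hi in((-130,-80),(-80,-40),(-40,5)):
    q=P[k&(Y>lo)&(Y<hi)];print("knuckle",len(q),q[:,1].min(),q[:,1].max(),np.percentile(q[:,1],[2,98]),"x",q[:,0].min(),"ztop",np.percentile(q[:,2],97),"x@top",q[q[:,2]>np.percentile(q[:,2],80)][:,0].mean())
p,d,T,o=snap("wrist","w3");print(o["time"],o["tool_pos"])
P=cloud("wrist",d,T);X,Y,Z=np.moveaxis(P,-1,0)
m=(Z>39-2)&(Z<44)&(abs(X-472)<40)&(abs(Y+378)<45);print("block",cv2.minAreaRect(P[m][:,:2].astype(np.float32)))
s=(Z>50)&(Z<152)&(abs(X-472)<30)&(abs(Y+378)<30);q=P[s]
for a in range(50,150,10):
    b=q[(q[:,2]>a)&(q[:,2]<=a+10)]
    if len(b):print(a,len(b),b.mean(0).round(1),np.ptp(b,axis=0).round(1))
c=cv2.resize(p[100:280,150:360,::-1],None,fx=3,fy=3,interpolation=cv2.INTER_CUBIC);cv2.imwrite("pics/w3.png",c)
E
```

```text
-146 516.1 560.0 | -138 515.2 550.7 | -130 515.3 518.2 | -122 515.5 518.3 | -114 515.6 518.3 | -106 498.3 518.4 | -98 498.6 517.8 | -90 502.1 517.9 | -82 516.2 518.1 | -74 515.4 518.1 | -66 511.6 518.3 | -58 498.6 518.3 | -50 498.5 518.4 | -42 516.0 518.6 | -34 516.1 518.6 | -26 501.8 518.0 | -18 498.9 518.2 | -10 498.7 518.3 | -2 498.6 518.4 | 
-y wall [-4.02673403e-03 -1.41025519e+02] -145.48003869307988 -141.70334561259136
+x wall [2.16452568e-03 6.53430350e+02] [651.86925656 655.20550469]
knuckle 82 -105.80116340605082 -87.93117059432629 [-105.63765876  -87.97118386] x 498.2885659059801 ztop 91.6223758564074 x@top 501.26119265381226
knuckle 80 -63.66214366272247 -46.50938084337689 [-63.62938712 -46.62523663] x 498.5344135111331 ztop 92.01358516015587 x@top 501.5588253119537
knuckle 90 -22.069769397789017 -4.554099243350336 [-21.98871157  -4.59884827] x 498.5501626231323 ztop 91.51709615429772 x@top 501.33604002168926
7.75 [ 472.02036085 -441.50810027  226.65574122]
block ((473.0371398925781, -380.2831726074219), (52.24030303955078, 51.4767951965332), 0.014210566878318787)
50 6 [ 472.  -375.6   55.9] [6.5 3.7 7.4]
60 8 [ 471.8 -376.3   65.4] [5.5 5.8 9.3]
70 3 [ 472.  -375.4   77. ] [2.6 2.4 4.9]
80 10 [ 473.9 -374.6   86.1] [6.8 4.1 8.4]
90 6 [ 471.9 -376.8   94.7] [3.3 5.4 7.9]
100 9 [ 474.5 -374.2  106. ] [6.3 3.2 9. ]
110 9 [ 473.  -375.8  114.9] [4.6 5.6 9.8]
120 14 [ 475.5 -374.5  126.8] [8.7 7.9 9.1]
130 28 [ 476.6 -376.5  137.6] [10.5 10.4  9.5]
140 169 [ 477.7 -377.6  145.2] [9.8 9.6 8. ]Traceback (most recent call last):
  File "<stdin>", line 6, in <module>
ValueError: too many values to unpack (expected 2)
```

View pics/w3.png

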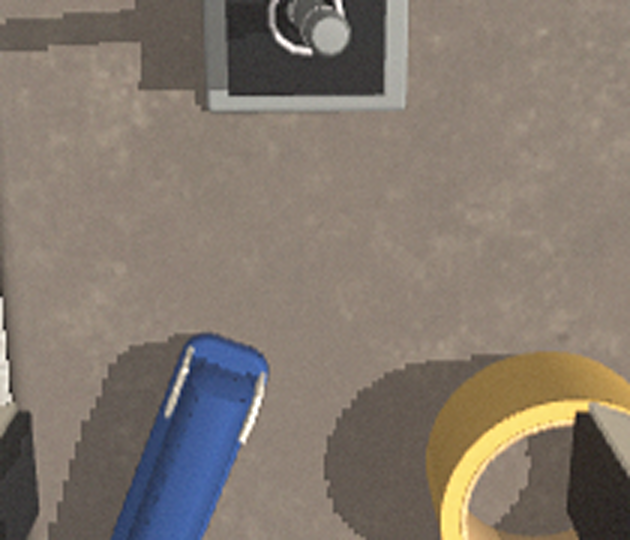

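The crop shows the stylus top at crop (330,33), leaning mostly towards +x, with the block square to the world. Now I grasp at x 473.5, y -378, with the TCP 101 up.

Call:
send_rows:
  rows:
    - {"x": 0.17,"y": 0.007,"z": 0,"ax": 0,"ay": 0,"az": 0,"jaw": 0.2}
    - {"x": 0.317,"y": 0.007,"z": 0,"ax": 0,"ay": 0,"az": 0,"jaw": 0.2}
    - {"x": 0.317,"y": 0.007,"z": 0.2,"ax": 0,"ay": 0,"az": 0,"jaw": 0.2}
    - {"x": 0.317,"y": 0.007,"z": 0.4,"ax": 0,"ay": 0,"az": 0,"jaw": 0.2}
    - {"x": 0.317,"y": 0.007,"z": 0.55,"ax": 0,"ay": 0,"az": 0,"jaw": 0.2}
    - {"x": 0.317,"y": 0.007,"z": 0.628,"ax": 0,"ay": 0,"az": 0,"jaw": 0.2}
    - {"x": 0.317,"y": 0.007,"z": 0.628,"ax": 0,"ay": 0,"az": 0,"jaw": 0.2}
    - {"x": 0.317,"y": 0.007,"z": 0.628,"ax": 0,"ay": 0,"az": 0,"jaw": -0.4}
    - {"x": 0.317,"y": 0.007,"z": 0.628,"ax": 0,"ay": 0,"az": 0,"jaw": -0.7}
    - {"x": 0.317,"y": 0.007,"z": 0.628,"ax": 0,"ay": 0,"az": 0,"jaw": -0.9}

```text
time: 9.05
tool_pos: [473.7, -378.4, 101.9]
tcp_rot: [3.141, 0.001, 1.571]
contact_force: [0.6, 0.5, -0.5]
grip_width: 29.4
finger_force: 0.0
```

Call:
send_rows:
  rows:
    - {"x": 0,"y": 0,"z": 0,"ax": 0,"ay": 0,"az": 0,"jaw": -1}
    - {"x": 0,"y": 0,"z": 0,"ax": 0,"ay": 0,"az": 0,"jaw": -1}
    - {"x": 0,"y": 0,"z": 0,"ax": 0,"ay": 0,"az": 0,"jaw": -1}
    - {"x": 0,"y": 0,"z": 0,"ax": 0,"ay": 0,"az": 0,"jaw": -1}
    - {"x": 0,"y": 0,"z": -0.1,"ax": 0,"ay": 0,"az": 0,"jaw": -1}
    - {"x": 0,"y": 0,"z": -0.25,"ax": 0,"ay": 0,"az": 0,"jaw": -1}
    - {"x": 0,"y": 0,"z": -0.4,"ax": 0,"ay": 0,"az": 0,"jaw": -1}
    - {"x": 0,"y": 0,"z": -0.6,"ax": 0,"ay": 0,"az": 0,"jaw": -1}
    - {"x": 0,"y": 0,"z": -0.628,"ax": 0,"ay": 0,"az": 0,"jaw": -1}
    - {"x": 0,"y": 0,"z": -0.628,"ax": 0,"ay": 0,"az": 0,"jaw": -1}

```text
time: 10.3
tool_pos: [473.3, -377.9, 226.3]
tcp_rot: [-3.141, -0.0, 1.571]
contact_force: [-0.9, 1.2, 0.1]
grip_width: 9.9
finger_force: 30.0
```

```bash
python3 - <<'E'
from h import *
p,d,T,o=snap("wrist","w4");print(o["time"],o["tool_pos"],o["grip_width"],o["finger_force"])
print("expected tip px",proj("wrist",o["tool_pos"]-[0,0,95],T), "expected socket",proj("wrist",[473,-380.3,40],T))
c=cv2.resize(p[90:330,140:360,::-1],None,fx=2.5,fy=2.5,interpolation=cv2.INTER_CUBIC);cv2.imwrite("pics/w4.png",c)
P=cloud("wrist",d,T);X,Y,Z=np.moveaxis(P,-1,0)
q=P[(abs(X-473)<20)&(abs(Y+378)<25)&(Z>90)&(Z<228)]
for a in range(120,228,10):
    b=q[(q[:,2]>a)&(q[:,2]<=a+10)]
    if len(b):print(a,len(b),b.mean(0).round(1),b.min(0).round(1),b.max(0).round(1))
E
```

```text
10.3 [ 473.2606416  -377.92547948  226.26213934] 9.890091788570409 29.999641918111593
expected tip px [[250.49495084 193.44694773]] expected socket [[250.20460527 168.22174341]]
130 8 [ 473.2 -377.1  137.2] [ 469.9 -378.1  134.4] [ 475.9 -376.1  139.5]
140 18 [ 472.9 -375.6  145.4] [ 469.2 -376.7  140. ] [ 476.6 -374.6  149.8]
150 59 [ 473.4 -375.   156. ] [ 468.  -378.2  150.3] [ 478.6 -373.6  159.9]
160 72 [ 473.2 -374.9  165. ] [ 468.  -378.1  160. ] [ 478.5 -373.4  169.9]
170 80 [ 473.2 -374.7  175. ] [ 467.7 -379.3  170.1] [ 478.3 -373.1  179.6]
180 95 [ 473.3 -374.6  185. ] [ 467.8 -378.4  180. ] [ 478.7 -372.9  189.9]
190 105 [ 473.4 -374.3  195. ] [ 468.  -377.6  190. ] [ 478.4 -372.8  199.7]
200 128 [ 473.  -374.2  205.1] [ 467.7 -379.   200.1] [ 478.7 -372.6  209.9]
210 144 [ 473.2 -373.9  215.3] [ 468.  -377.6  210.2] [ 478.5 -372.2  220. ]
220 139 [ 473.3 -373.   224.5] [ 463.9 -376.5  220.1] [ 482.  -367.9  228. ]
```

View pics/w4.png

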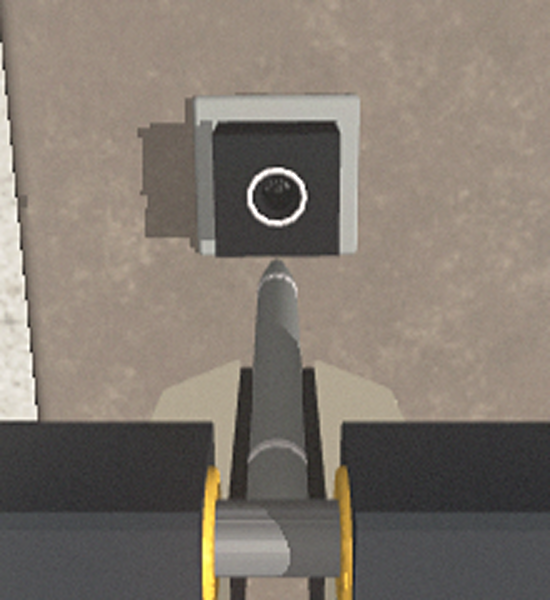

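The stylus is gripped (9.9 mm opening, 30 N). Its tip is at crop (278,262), within 1.5 mm of where it was expected, and the socket ring at (276,196) agrees with the measured holder centre. I carry it to above the recess.

Call:
send_rows:
  rows:
    - {"x": 0.2,"y": 0,"z": 0,"ax": 0,"ay": 0,"az": 0,"jaw": -1}
    - {"x": 0.45,"y": 0,"z": 0,"ax": 0,"ay": 0,"az": 0,"jaw": -1}
    - {"x": 0.7,"y": 0,"z": 0,"ax": 0,"ay": 0,"az": 0,"jaw": -1}
    - {"x": 1,"y": 0,"z": 0,"ax": 0,"ay": 0,"az": 0,"jaw": -1}
    - {"x": 1,"y": 0,"z": 0,"ax": 0,"ay": 0,"az": 0,"jaw": -1}
    - {"x": 1,"y": 0,"z": 0,"ax": 0,"ay": 0,"az": 0,"jaw": -1}
    - {"x": 1,"y": 0,"z": 0,"ax": 0,"ay": 0,"az": 0,"jaw": -1}
    - {"x": 1,"y": 0,"z": 0,"ax": 0,"ay": 0,"az": 0,"jaw": -1}
    - {"x": 1,"y": 0,"z": 0,"ax": 0,"ay": 0,"az": 0,"jaw": -1}
    - {"x": 1,"y": 0,"z": 0,"ax": 0,"ay": 0,"az": 0,"jaw": -1}

```text
time: 11.6
tool_pos: [473.4, -178.4, 226.6]
tcp_rot: [-3.142, -0.0, 1.57]
contact_force: [0.0, -0.0, -0.1]
grip_width: 9.9
finger_force: 30.0
```

Call:
send_rows:
  rows:
    - {"x": 0.2,"y": 0,"z": 0,"ax": 0,"ay": 0,"az": 0,"jaw": -1}
    - {"x": 0.45,"y": 0,"z": 0,"ax": 0,"ay": 0,"az": 0,"jaw": -1}
    - {"x": 0.7,"y": 0,"z": 0,"ax": 0,"ay": 0,"az": 0,"jaw": -1}
    - {"x": 1,"y": 0,"z": 0,"ax": 0,"ay": 0,"az": 0,"jaw": -1}
    - {"x": 1,"y": 0,"z": 0,"ax": 0,"ay": 0,"az": 0,"jaw": -1}
    - {"x": 1,"y": 0,"z": 0,"ax": 0,"ay": 0,"az": 0,"jaw": -1}
    - {"x": 1,"y": 0,"z": 0,"ax": 0,"ay": 0,"az": 0,"jaw": -1}
    - {"x": 1,"y": 0,"z": 0,"ax": 0,"ay": 0,"az": 0,"jaw": -1}
    - {"x": 1,"y": 0,"z": 0,"ax": 0,"ay": 0,"az": 0,"jaw": -1}
    - {"x": 1,"y": 0,"z": 0,"ax": 0,"ay": 0,"az": 0,"jaw": -1}

```text
time: 12.85
tool_pos: [473.5, 21.5, 226.7]
tcp_rot: [-3.142, -0.0, 1.57]
contact_force: [0.7, 0.1, 0.1]
grip_width: 10.3
finger_force: 30.0
```

Call:
send_rows:
  rows:
    - {"x": 0.2,"y": 0,"z": 0,"ax": 0,"ay": 0,"az": 0,"jaw": -1}
    - {"x": 0.45,"y": 0,"z": 0,"ax": 0,"ay": 0,"az": 0,"jaw": -1}
    - {"x": 0.7,"y": 0,"z": 0,"ax": 0,"ay": 0,"az": 0,"jaw": -1}
    - {"x": 1,"y": 0,"z": 0,"ax": 0,"ay": 0,"az": 0,"jaw": -1}
    - {"x": 1,"y": 0,"z": 0,"ax": 0,"ay": 0,"az": 0,"jaw": -1}
    - {"x": 1,"y": 0,"z": 0,"ax": 0,"ay": 0,"az": 0,"jaw": -1}
    - {"x": 1,"y": 0,"z": 0,"ax": 0,"ay": 0,"az": 0,"jaw": -1}
    - {"x": 1,"y": 0,"z": 0,"ax": 0,"ay": 0,"az": 0,"jaw": -1}
    - {"x": 1,"y": 0,"z": 0,"ax": 0,"ay": 0,"az": 0,"jaw": -1}
    - {"x": 1,"y": 0,"z": 0,"ax": 0,"ay": 0,"az": 0,"jaw": -1}

```text
time: 14.1
tool_pos: [473.6, 221.5, 226.8]
tcp_rot: [3.141, -0.0, 1.57]
contact_force: [-0.3, -0.3, 0.2]
grip_width: 10.0
finger_force: 30.0
```

Call:
send_rows:
  rows:
    - {"x": 0.25,"y": 0.05,"z": 0,"ax": 0,"ay": 0,"az": 0,"jaw": -1}
    - {"x": 0.503,"y": 0.098,"z": 0,"ax": 0,"ay": 0,"az": 0,"jaw": -1}
    - {"x": 0.503,"y": 0.098,"z": 0.1,"ax": 0,"ay": 0,"az": 0,"jaw": -1}
    - {"x": 0.503,"y": 0.098,"z": 0.2,"ax": 0,"ay": 0,"az": 0,"jaw": -1}
    - {"x": 0.503,"y": 0.098,"z": 0.3,"ax": 0,"ay": 0,"az": 0,"jaw": -1}
    - {"x": 0.503,"y": 0.098,"z": 0.34,"ax": 0,"ay": 0,"az": 0,"jaw": -1}
    - {"x": 0.503,"y": 0.098,"z": 0.34,"ax": 0,"ay": 0,"az": 0,"jaw": -1}
    - {"x": 0.503,"y": 0.098,"z": 0.34,"ax": 0,"ay": 0,"az": 0,"jaw": -1}
    - {"x": 0.503,"y": 0.098,"z": 0.34,"ax": 0,"ay": 0,"az": 0,"jaw": -1}
    - {"x": 0.503,"y": 0.098,"z": 0.34,"ax": 0,"ay": 0,"az": 0,"jaw": -1}

```text
time: 15.35
tool_pos: [493.3, 322.6, 159.3]
tcp_rot: [3.141, -0.001, 1.571]
contact_force: [-0.7, 0.4, -0.3]
grip_width: 9.8
finger_force: 30.0
```

```bash
python3 - <<'E'
from h import *
p,d,T,o=snap("wrist","w5");print(o["time"],o["tool_pos"],o["tcp_rot"],o["grip_width"],o["finger_force"])
print("tip px expected",proj("wrist",o["tool_pos"]+[.3,-1.4,-95],T),"recess",proj("wrist",[493.4,321.4,47],T))
c=cv2.resize(p[130:260,180:320,::-1],None,fx=4,fy=4,interpolation=cv2.INTER_CUBIC);cv2.imwrite("pics/w5.png",c)
E
```

```text
15.35 [493.27938285 322.62379545 159.25388427] [ 3.14072856e+00 -5.13981791e-04  1.57073254e+00] 9.774453968892717 29.999672260601074
tip px expected [[250.74285106 195.1691678 ]] recess [[250.47837308 188.39517507]]
```

View pics/w5.png

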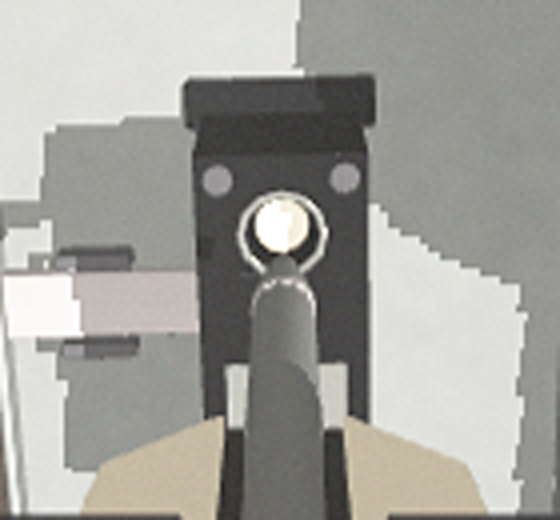

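The tip at crop (284,260) and the ring at (283,234) both sit where predicted, so they are aligned. I press slowly.

Call:
send_rows:
  rows:
    - {"x": 0,"y": 0,"z": 0.05,"ax": 0,"ay": 0,"az": 0,"jaw": -1}
    - {"x": 0,"y": 0,"z": 0.09,"ax": 0,"ay": 0,"az": 0,"jaw": -1}
    - {"x": 0,"y": 0,"z": 0.115,"ax": 0,"ay": 0,"az": 0,"jaw": -1}
    - {"x": 0,"y": 0,"z": 0.125,"ax": 0,"ay": 0,"az": 0,"jaw": -1}
    - {"x": 0,"y": 0,"z": 0.135,"ax": 0,"ay": 0,"az": 0,"jaw": -1}
    - {"x": 0,"y": 0,"z": 0.14,"ax": 0,"ay": 0,"az": 0,"jaw": -1}
    - {"x": 0,"y": 0,"z": 0.145,"ax": 0,"ay": 0,"az": 0,"jaw": -1}
    - {"x": 0,"y": 0,"z": 0.147,"ax": 0,"ay": 0,"az": 0,"jaw": -1}
    - {"x": 0,"y": 0,"z": 0.147,"ax": 0,"ay": 0,"az": 0,"jaw": -1}
    - {"x": 0,"y": 0,"z": 0.147,"ax": 0,"ay": 0,"az": 0,"jaw": -1}

```text
time: 16.65
tool_pos: [493.4, 322.7, 130.6]
tcp_rot: [3.14, -0.001, 1.571]
contact_force: [-3.0, -1.2, 8.0]
grip_width: 10.3
finger_force: 30.0
```

Call:
send_rows:
  rows:
    - {"x": 0,"y": 0,"z": 0.004,"ax": 0,"ay": 0,"az": 0,"jaw": -1}
    - {"x": 0,"y": 0,"z": 0.006,"ax": 0,"ay": 0,"az": 0,"jaw": -1}
    - {"x": 0,"y": 0,"z": 0.006,"ax": 0,"ay": 0,"az": 0,"jaw": -1}
    - {"x": 0,"y": 0,"z": 0.006,"ax": 0,"ay": 0,"az": 0,"jaw": -1}
    - {"x": 0,"y": 0,"z": 0.006,"ax": 0,"ay": 0,"az": 0,"jaw": -1}
    - {"x": 0,"y": 0,"z": 0.006,"ax": 0,"ay": 0,"az": 0,"jaw": -1}
    - {"x": 0,"y": 0,"z": 0.006,"ax": 0,"ay": 0,"az": 0,"jaw": -1}
    - {"x": 0,"y": 0,"z": 0.006,"ax": 0,"ay": 0,"az": 0,"jaw": -1}
    - {"x": 0,"y": 0,"z": 0.006,"ax": 0,"ay": 0,"az": 0,"jaw": -1}
    - {"x": 0,"y": 0,"z": 0.006,"ax": 0,"ay": 0,"az": 0,"jaw": -1}

```text
time: 17.9
tool_pos: [493.6, 322.9, 130.3]
tcp_rot: [3.139, -0.001, 1.571]
contact_force: [-3.5, -1.1, 13.8]
grip_width: 10.1
finger_force: 30.1
```

The force climbs steeply against a hard stop (8 to 13.8 N), so the button is fully in. I take the stylus back above its holder.

Call:
send_rows:
  rows:
    - {"x": 0,"y": 0,"z": -0.05,"ax": 0,"ay": 0,"az": 0,"jaw": -1}
    - {"x": 0,"y": 0,"z": -0.2,"ax": 0,"ay": 0,"az": 0,"jaw": -1}
    - {"x": 0,"y": 0,"z": -0.4,"ax": 0,"ay": 0,"az": 0,"jaw": -1}
    - {"x": -0.2,"y": 0,"z": -0.49,"ax": 0,"ay": 0,"az": 0,"jaw": -1}
    - {"x": -0.45,"y": 0,"z": -0.49,"ax": 0,"ay": 0,"az": 0,"jaw": -1}
    - {"x": -0.7,"y": 0,"z": -0.49,"ax": 0,"ay": 0,"az": 0,"jaw": -1}
    - {"x": -0.95,"y": 0,"z": -0.49,"ax": 0,"ay": 0,"az": 0,"jaw": -1}
    - {"x": -1,"y": 0,"z": -0.49,"ax": 0,"ay": 0,"az": 0,"jaw": -1}
    - {"x": -1,"y": 0,"z": -0.49,"ax": 0,"ay": 0,"az": 0,"jaw": -1}
    - {"x": -1,"y": 0,"z": -0.49,"ax": 0,"ay": 0,"az": 0,"jaw": -1}

```text
time: 19.15
tool_pos: [493.2, 123.6, 226.1]
tcp_rot: [3.141, -0.001, 1.572]
contact_force: [0.7, -0.6, -0.3]
grip_width: 10.2
finger_force: 30.0
```

Call:
send_rows:
  rows:
    - {"x": -0.25,"y": 0,"z": 0,"ax": 0,"ay": 0,"az": 0,"jaw": -1}
    - {"x": -0.5,"y": 0,"z": 0,"ax": 0,"ay": 0,"az": 0,"jaw": -1}
    - {"x": -0.75,"y": 0,"z": 0,"ax": 0,"ay": 0,"az": 0,"jaw": -1}
    - {"x": -1,"y": 0,"z": 0,"ax": 0,"ay": 0,"az": 0,"jaw": -1}
    - {"x": -1,"y": 0,"z": 0,"ax": 0,"ay": 0,"az": 0,"jaw": -1}
    - {"x": -1,"y": 0,"z": 0,"ax": 0,"ay": 0,"az": 0,"jaw": -1}
    - {"x": -1,"y": 0,"z": 0,"ax": 0,"ay": 0,"az": 0,"jaw": -1}
    - {"x": -1,"y": 0,"z": 0,"ax": 0,"ay": 0,"az": 0,"jaw": -1}
    - {"x": -1,"y": 0,"z": 0,"ax": 0,"ay": 0,"az": 0,"jaw": -1}
    - {"x": -1,"y": 0,"z": 0,"ax": 0,"ay": 0,"az": 0,"jaw": -1}

```text
time: 20.4
tool_pos: [493.1, -77.2, 226.1]
tcp_rot: [3.141, -0.0, 1.571]
contact_force: [-0.4, -0.2, -0.3]
grip_width: 10.1
finger_force: 30.0
```

Call:
send_rows:
  rows:
    - {"x": -0.25,"y": 0,"z": 0,"ax": 0,"ay": 0,"az": 0,"jaw": -1}
    - {"x": -0.5,"y": 0,"z": 0,"ax": 0,"ay": 0,"az": 0,"jaw": -1}
    - {"x": -0.75,"y": 0,"z": 0,"ax": 0,"ay": 0,"az": 0,"jaw": -1}
    - {"x": -1,"y": 0,"z": 0,"ax": 0,"ay": 0,"az": 0,"jaw": -1}
    - {"x": -1,"y": 0,"z": 0,"ax": 0,"ay": 0,"az": 0,"jaw": -1}
    - {"x": -1,"y": 0,"z": 0,"ax": 0,"ay": 0,"az": 0,"jaw": -1}
    - {"x": -1,"y": 0,"z": 0,"ax": 0,"ay": 0,"az": 0,"jaw": -1}
    - {"x": -1,"y": 0,"z": 0,"ax": 0,"ay": 0,"az": 0,"jaw": -1}
    - {"x": -1,"y": 0,"z": 0,"ax": 0,"ay": 0,"az": 0,"jaw": -1}
    - {"x": -1,"y": 0,"z": 0,"ax": 0,"ay": 0,"az": 0,"jaw": -1}

```text
time: 21.65
tool_pos: [493.1, -277.2, 226.2]
tcp_rot: [3.141, 0.0, 1.571]
contact_force: [0.2, -0.7, 0.3]
grip_width: 10.5
finger_force: 30.0
```

Call:
send_rows:
  rows:
    - {"x": -0.25,"y": -0.05,"z": 0,"ax": 0,"ay": 0,"az": 0,"jaw": -1}
    - {"x": -0.508,"y": -0.101,"z": 0,"ax": 0,"ay": 0,"az": 0,"jaw": -1}
    - {"x": -0.508,"y": -0.101,"z": 0.1,"ax": 0,"ay": 0,"az": 0,"jaw": -1}
    - {"x": -0.508,"y": -0.101,"z": 0.2,"ax": 0,"ay": 0,"az": 0,"jaw": -1}
    - {"x": -0.508,"y": -0.101,"z": 0.3,"ax": 0,"ay": 0,"az": 0,"jaw": -1}
    - {"x": -0.508,"y": -0.101,"z": 0.36,"ax": 0,"ay": 0,"az": 0,"jaw": -1}
    - {"x": -0.508,"y": -0.101,"z": 0.36,"ax": 0,"ay": 0,"az": 0,"jaw": -1}
    - {"x": -0.508,"y": -0.101,"z": 0.36,"ax": 0,"ay": 0,"az": 0,"jaw": -1}
    - {"x": -0.508,"y": -0.101,"z": 0.36,"ax": 0,"ay": 0,"az": 0,"jaw": -1}
    - {"x": -0.508,"y": -0.101,"z": 0.36,"ax": 0,"ay": 0,"az": 0,"jaw": -1}

```text
time: 22.9
tool_pos: [473.0, -379.2, 154.7]
tcp_rot: [3.141, 0.001, 1.571]
contact_force: [-0.5, -0.8, -1.2]
grip_width: 10.2
finger_force: 30.0
```

```bash
python3 - <<'E'
from h import *
p,d,T,o=snap("wrist","w6");print(o["time"],o["tool_pos"],o["tcp_rot"],o["grip_width"],o["finger_force"])
print("tip px expected",proj("wrist",o["tool_pos"]+[.3,-1.4,-95],T),"socket",proj("wrist",[473.4,-380.4,40],T))
c=cv2.resize(p[130:260,180:320,::-1],None,fx=4,fy=4,interpolation=cv2.INTER_CUBIC);cv2.imwrite("pics/w6.png",c)
E
```

```text
22.9 [ 473.04114348 -379.24769314  154.67416521] [3.14083391e+00 6.78240311e-04 1.57076399e+00] 10.235900844384728 29.999363939277828
tip px expected [[250.75594329 195.0306005 ]] socket [[250.77422428 187.29567759]]
```

View pics/w6.png

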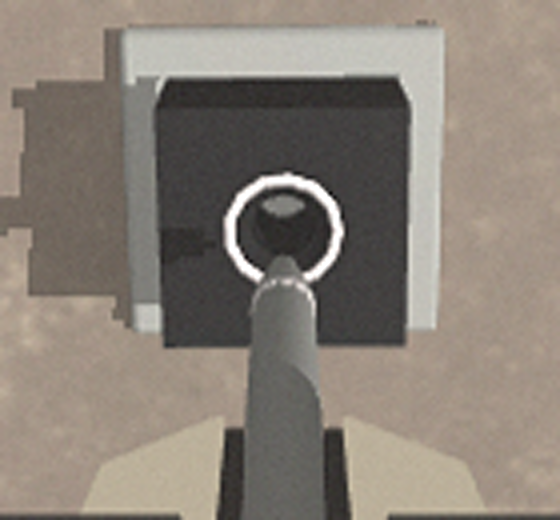

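Tip (284,260) and ring centre (284,230) match the predictions again, so I insert.

Call:
send_rows:
  rows:
    - {"x": 0,"y": 0,"z": 0.05,"ax": 0,"ay": 0,"az": 0,"jaw": -1}
    - {"x": 0,"y": 0,"z": 0.085,"ax": 0,"ay": 0,"az": 0,"jaw": -1}
    - {"x": 0,"y": 0,"z": 0.11,"ax": 0,"ay": 0,"az": 0,"jaw": -1}
    - {"x": 0,"y": 0,"z": 0.135,"ax": 0,"ay": 0,"az": 0,"jaw": -1}
    - {"x": 0,"y": 0,"z": 0.16,"ax": 0,"ay": 0,"az": 0,"jaw": -1}
    - {"x": 0,"y": 0,"z": 0.185,"ax": 0,"ay": 0,"az": 0,"jaw": -1}
    - {"x": 0,"y": 0,"z": 0.21,"ax": 0,"ay": 0,"az": 0,"jaw": -1}
    - {"x": 0,"y": 0,"z": 0.235,"ax": 0,"ay": 0,"az": 0,"jaw": -1}
    - {"x": 0,"y": 0,"z": 0.255,"ax": 0,"ay": 0,"az": 0,"jaw": -1}
    - {"x": 0,"y": 0,"z": 0.255,"ax": 0,"ay": 0,"az": 0,"jaw": -1}

```text
time: 24.2
tool_pos: [472.7, -378.9, 102.7]
tcp_rot: [-3.141, -0.001, 1.571]
contact_force: [0.9, -0.2, 1.1]
grip_width: 10.2
finger_force: 30.0
```

Call:
send_rows:
  rows:
    - {"x": 0,"y": 0,"z": 0,"ax": 0,"ay": 0,"az": 0,"jaw": -0.5}
    - {"x": 0,"y": 0,"z": 0,"ax": 0,"ay": 0,"az": 0,"jaw": 0}
    - {"x": 0,"y": 0,"z": 0,"ax": 0,"ay": 0,"az": 0,"jaw": 0.3}
    - {"x": 0,"y": 0,"z": 0,"ax": 0,"ay": 0,"az": 0,"jaw": 0.5}
    - {"x": 0,"y": 0,"z": -0.03,"ax": 0,"ay": 0,"az": 0,"jaw": 0.6}
    - {"x": 0,"y": 0,"z": -0.2,"ax": 0,"ay": 0,"az": 0,"jaw": 0.7}
    - {"x": 0,"y": 0,"z": -0.4,"ax": 0,"ay": 0,"az": 0,"jaw": 0.7}
    - {"x": 0,"y": 0,"z": -0.6,"ax": 0,"ay": 0,"az": 0,"jaw": 0.7}
    - {"x": 0,"y": 0,"z": -0.64,"ax": 0,"ay": 0,"az": 0,"jaw": 0.7}
    - {"x": 0,"y": 0,"z": -0.64,"ax": 0,"ay": 0,"az": 0,"jaw": 0.7}

```text
time: 25.45
tool_pos: [472.8, -379.1, 231.3]
tcp_rot: [3.141, 0.0, 1.571]
contact_force: [1.0, -0.7, -0.4]
grip_width: 77.6
finger_force: 0.0
```

```bash
python3 - <<'E'
from h import *
p,d,T,o=snap("wrist","w7");print(o["time"],o["tool_pos"],o["tcp_rot"],o["grip_width"])
P=cloud("wrist",d,T);X,Y,Z=np.moveaxis(P,-1,0)
q=P[(abs(X-473)<22)&(abs(Y+378)<25)&(Z>48)&(Z<160)]
for a in range(48,160,16):
    b=q[(q[:,2]>a)&(q[:,2]<=a+16)]
    if len(b):print(a,len(b),b.mean(0).round(1),b.min(0).round(1),b.max(0).round(1))
# lid from w1: knuckles + walls
z=np.load("pics/w1.npz");P=cloud("wrist",z["d"],z["T"]);X,Y,Z=np.moveaxis(P,-1,0)
k=(X>568)&(X<590)&(Z>8)&(Z<26)
for lo,hi in((255,296),(297,340)):
    q=P[k&(Y>lo)&(Y<hi)];q=q[q[:,2]>12]
    print("lidk",len(q),q[:,1].min(),q[:,1].max(),"xmax",q[:,0].max(),"ztop",np.percentile(q[:,2],97))
s=(Z>11)&(Z<17)
m=s&(Y<212)&(X>440)&(X<550);print("-y wall",np.polyfit(X[m],Y[m],1),Y[m].min(),Y[m].max())
for lo,hi in((420,432),(555,567)):
    m=s&(Y>215)&(Y<330)&(X>lo)&(X<hi);print("xwall",m.sum(),np.polyfit(Y[m],X[m],1),np.percentile(X[m],[2,98]))
c=(Z>44)&(Z<49)&(abs(X-493)<30)
for y in range(255,340,15):
    m=c&(abs(Y-y)<4);print(y,X[m].min().round(1),X[m].max().round(1))
E
```

```text
25.45 [ 472.81458019 -379.05265581  231.25882255] [3.14114015e+00 3.16934880e-04 1.57071665e+00] 77.61969044678321
48 24 [ 473.1 -373.3   55.7] [ 468.5 -376.1   48.8] [ 478.5 -371.7   63.6]
64 30 [ 473.4 -372.    71.6] [ 468.7 -374.8   64.2] [ 479.  -370.5   79.5]
80 34 [ 473.4 -371.    87.5] [ 468.8 -373.4   80.6] [ 478.8 -369.4   94.9]
96 41 [ 474.  -369.8  103.7] [ 469.  -373.4   96. ] [ 479.4 -368.3  111.6]
112 42 [ 473.9 -368.5  120.2] [ 469.2 -371.5  112.3] [ 479.7 -366.6  128. ]
128 86 [ 474.2 -368.1  137. ] [ 469.3 -374.3  128.1] [ 479.6 -366.1  143.7]
144 108 [ 474.5 -370.8  145.9] [ 470.3 -374.9  144.1] [ 478.5 -366.6  148.2]
lidk 222 266.059517123638 283.4180659767481 xmax 580.6690248085422 ztop 22.486166617319324
lidk 226 307.49259077401473 325.28767848590024 xmax 579.7508404159194 ztop 22.35027019945379
-y wall [-1.19137683e-02  2.09856657e+02] -50.20351598609045 208.09999912294623
xwall 389 [-2.02214550e-02  4.31910569e+02] [423.63024942 430.22702887]
xwall 468 [-5.69577122e-03  5.64817161e+02] [560.50123285 566.72036569]
255 476.9 512.3
270 477.2 512.1
285 476.4 511.8
300 475.8 511.5
315 476.0 511.4
330 475.3 511.0
```

The stylus is seated: its top is at z=146, it tilts about 0.08 rad, and it is released. Next I move above the case, and at the same time check the height of the bar beside it.

Call:
send_rows:
  rows:
    - {"x": 0.25,"y": 0,"z": 0,"ax": 0,"ay": 0,"az": 0,"jaw": 0.4}
    - {"x": 0.5,"y": 0,"z": 0,"ax": 0,"ay": 0,"az": 0,"jaw": 0.4}
    - {"x": 0.75,"y": 0,"z": 0,"ax": 0,"ay": 0,"az": 0,"jaw": 0.4}
    - {"x": 1,"y": 0,"z": 0,"ax": 0,"ay": 0,"az": 0,"jaw": 0.4}
    - {"x": 1,"y": 0,"z": 0,"ax": 0,"ay": 0,"az": 0,"jaw": 0.4}
    - {"x": 1,"y": 0,"z": 0,"ax": 0,"ay": 0,"az": 0,"jaw": 0.4}
    - {"x": 1,"y": 0,"z": 0,"ax": 0,"ay": 0,"az": 0,"jaw": 0.4}
    - {"x": 1,"y": 0,"z": 0,"ax": 0,"ay": 0,"az": 0,"jaw": 0.4}
    - {"x": 1,"y": 0,"z": 0,"ax": 0,"ay": 0,"az": 0,"jaw": 0.4}
    - {"x": 1,"y": 0,"z": 0,"ax": 0,"ay": 0,"az": 0,"jaw": 0.4}

```text
time: 26.75
tool_pos: [472.8, -179.4, 231.0]
tcp_rot: [-3.142, -0.0, 1.57]
contact_force: [0.8, 0.2, -0.4]
grip_width: 64.2
finger_force: 0.0
```

Call:
send_rows:
  rows:
    - {"x": 0.25,"y": 0,"z": 0,"ax": 0,"ay": 0,"az": 0,"jaw": 0.4}
    - {"x": 0.5,"y": 0,"z": 0,"ax": 0,"ay": 0,"az": 0,"jaw": 0.4}
    - {"x": 0.75,"y": 0,"z": 0,"ax": 0,"ay": 0,"az": 0,"jaw": 0.4}
    - {"x": 1,"y": 0,"z": 0,"ax": 0,"ay": 0,"az": 0,"jaw": 0.4}
    - {"x": 1,"y": 0,"z": 0,"ax": 0,"ay": 0,"az": 0,"jaw": 0.4}
    - {"x": 1,"y": 0,"z": 0,"ax": 0,"ay": 0,"az": 0,"jaw": 0.4}
    - {"x": 1,"y": 0,"z": 0,"ax": 0,"ay": 0,"az": 0,"jaw": 0.4}
    - {"x": 1,"y": 0,"z": 0,"ax": 0,"ay": 0,"az": 0,"jaw": 0.4}
    - {"x": 1,"y": 0,"z": 0,"ax": 0,"ay": 0,"az": 0,"jaw": 0.4}
    - {"x": 1,"y": 0,"z": 0,"ax": 0,"ay": 0,"az": 0,"jaw": 0.4}

```text
time: 28.0
tool_pos: [472.9, 20.6, 231.1]
tcp_rot: [-3.142, -0.0, 1.57]
contact_force: [0.9, 0.7, -0.2]
grip_width: 64.2
finger_force: 0.0
```

Call:
send_rows:
  rows:
    - {"x": 0.25,"y": 0,"z": 0,"ax": 0,"ay": 0,"az": 0,"jaw": 0.4}
    - {"x": 0.5,"y": 0,"z": 0,"ax": 0,"ay": 0,"az": 0,"jaw": 0.4}
    - {"x": 0.75,"y": 0,"z": 0,"ax": 0,"ay": 0,"az": 0,"jaw": 0.4}
    - {"x": 1,"y": 0,"z": 0,"ax": 0,"ay": 0,"az": 0,"jaw": 0.4}
    - {"x": 1,"y": 0.05,"z": 0,"ax": 0,"ay": 0,"az": 0,"jaw": 0.4}
    - {"x": 1,"y": 0.105,"z": 0,"ax": 0,"ay": 0,"az": 0,"jaw": 0.4}
    - {"x": 1,"y": 0.105,"z": 0,"ax": 0,"ay": 0,"az": 0,"jaw": 0.4}
    - {"x": 1,"y": 0.105,"z": 0,"ax": 0,"ay": 0,"az": 0,"jaw": 0.4}
    - {"x": 1,"y": 0.105,"z": 0,"ax": 0,"ay": 0,"az": 0,"jaw": 0.4}
    - {"x": 1,"y": 0.105,"z": 0,"ax": 0,"ay": 0,"az": 0,"jaw": 0.4}

```text
time: 29.25
tool_pos: [493.8, 220.6, 231.3]
tcp_rot: [3.141, -0.0, 1.57]
contact_force: [0.8, 0.3, 0.2]
grip_width: 64.0
finger_force: 0.0
```

```bash
python3 - <<'E'
from h import *
z=np.load("pics/w1.npz");P=cloud("wrist",z["d"],z["T"]);X,Y,Z=np.moveaxis(P,-1,0)
for n,(a,b) in dict(left=(430,474),right=(515,560)).items():
  for y in range(276,316,4):
    m=(X>a)&(X<b)&(abs(Y-y)<2);print(n,y,Z[m].max().round(1),np.median(Z[m]).round(1),end=" | ")
p,d,T,o=snap("wrist","w8");print(o["tool_pos"],o["tcp_rot"],o["grip_width"],o["time"])
P=cloud("wrist",d,T);X,Y,Z=np.moveaxis(P,-1,0)
m=(Z>44)&(Z<49)&(abs(X-493)<30)&(Y>240)&(Y<345);q=P[m];print(cv2.minAreaRect(q[:,:2].astype(np.float32)))
E
```

```text
left 276 5.2 3.4 | left 280 13.7 3.9 | left 284 14.8 4.8 | left 288 12.7 10.4 | left 292 12.5 10.2 | left 296 12.2 10.2 | left 300 13.3 10.3 | left 304 14.1 3.9 | left 308 5.4 3.4 | left 312 5.9 3.4 | right 276 5.4 3.5 | right 280 5.3 3.4 | right 284 5.7 3.5 | right 288 5.7 3.5 | right 292 5.2 3.3 | right 296 5.6 3.5 | right 300 5.6 3.4 | right 304 5.5 3.6 | right 308 5.3 3.3 | right 312 5.8 3.5 | [493.81511544 220.61930177 231.28722887] [ 3.14138503e+00 -9.96472790e-05  1.57030949e+00] 64.03737748263464 29.25
((493.91070556640625, 293.55438232421875), (36.0505256652832, 90.09642791748047), 1.323643445968628)
```

The bar reaches about z=15 at most, so I use TCP z=20. The lid is still at (493.9, 293.6) with yaw about 0.02. Descend and close.

Call:
send_rows:
  rows:
    - {"x": 0.2,"y": 0,"z": 0,"ax": 0,"ay": 0,"az": -0.02,"jaw": 0.4}
    - {"x": 0.365,"y": 0,"z": 0,"ax": 0,"ay": 0,"az": -0.02,"jaw": 0.4}
    - {"x": 0.365,"y": 0,"z": 0.2,"ax": 0,"ay": 0,"az": -0.02,"jaw": 0.4}
    - {"x": 0.365,"y": 0,"z": 0.45,"ax": 0,"ay": 0,"az": -0.02,"jaw": 0.4}
    - {"x": 0.365,"y": 0,"z": 0.65,"ax": 0,"ay": 0,"az": -0.02,"jaw": 0.4}
    - {"x": 0.365,"y": 0,"z": 0.8,"ax": 0,"ay": 0,"az": -0.02,"jaw": 0.4}
    - {"x": 0.365,"y": 0,"z": 0.9,"ax": 0,"ay": 0,"az": -0.02,"jaw": 0.4}
    - {"x": 0.365,"y": 0,"z": 0.97,"ax": 0,"ay": 0,"az": -0.02,"jaw": 0.4}
    - {"x": 0.365,"y": 0,"z": 1,"ax": 0,"ay": 0,"az": -0.02,"jaw": 0.4}
    - {"x": 0.365,"y": 0,"z": 1,"ax": 0,"ay": 0,"az": -0.02,"jaw": 0.4}

```text
time: 30.55
tool_pos: [494.1, 294.0, 31.3]
tcp_rot: [3.141, -0.0, 1.592]
contact_force: [-0.4, 1.1, 0.2]
grip_width: 64.3
finger_force: 0.0
```

Call:
send_rows:
  rows:
    - {"x": 0,"y": 0,"z": 0.025,"ax": 0,"ay": 0,"az": 0,"jaw": 0.4}
    - {"x": 0,"y": 0,"z": 0.05,"ax": 0,"ay": 0,"az": 0,"jaw": 0.4}
    - {"x": 0,"y": 0,"z": 0.056,"ax": 0,"ay": 0,"az": 0,"jaw": 0.3}
    - {"x": 0,"y": 0,"z": 0.056,"ax": 0,"ay": 0,"az": 0,"jaw": 0.1}
    - {"x": 0,"y": 0,"z": 0.056,"ax": 0,"ay": 0,"az": 0,"jaw": -0.1}
    - {"x": 0,"y": 0,"z": 0.056,"ax": 0,"ay": 0,"az": 0,"jaw": -0.2}
    - {"x": 0,"y": 0,"z": 0.056,"ax": 0,"ay": 0,"az": 0,"jaw": -0.4}
    - {"x": 0,"y": 0,"z": 0.056,"ax": 0,"ay": 0,"az": 0,"jaw": -0.7}
    - {"x": 0,"y": 0,"z": 0.056,"ax": 0,"ay": 0,"az": 0,"jaw": -1}
    - {"x": 0,"y": 0,"z": 0.056,"ax": 0,"ay": 0,"az": 0,"jaw": -1}

```text
time: 31.8
tool_pos: [493.9, 293.9, 20.0]
tcp_rot: [3.141, -0.0, 1.592]
contact_force: [-0.6, 0.2, 1.2]
grip_width: 35.9
finger_force: 30.0
```

Gripped at 35.9 mm with 30 N. I lift gently and carry it to above the hinge side.

Call:
send_rows:
  rows:
    - {"x": 0,"y": 0,"z": -0.03,"ax": 0,"ay": 0,"az": 0,"jaw": -1}
    - {"x": 0,"y": 0,"z": -0.1,"ax": 0,"ay": 0,"az": 0,"jaw": -1}
    - {"x": 0,"y": 0,"z": -0.2,"ax": 0,"ay": 0,"az": 0,"jaw": -1}
    - {"x": 0,"y": 0,"z": -0.32,"ax": 0,"ay": 0,"az": 0,"jaw": -1}
    - {"x": 0,"y": 0,"z": -0.45,"ax": 0,"ay": 0,"az": 0,"jaw": -1}
    - {"x": 0,"y": 0,"z": -0.58,"ax": 0,"ay": 0,"az": 0,"jaw": -1}
    - {"x": 0,"y": 0,"z": -0.7,"ax": 0,"ay": 0,"az": 0,"jaw": -1}
    - {"x": 0,"y": 0,"z": -0.8,"ax": 0,"ay": 0,"az": 0,"jaw": -1}
    - {"x": 0,"y": 0,"z": -0.87,"ax": 0,"ay": 0,"az": 0,"jaw": -1}
    - {"x": 0,"y": 0,"z": -0.9,"ax": 0,"ay": 0,"az": 0,"jaw": -1}

```text
time: 33.05
tool_pos: [493.9, 293.9, 200.8]
tcp_rot: [3.141, -0.0, 1.592]
contact_force: [0.7, -0.1, -5.1]
grip_width: 35.7
finger_force: 30.0
```

Call:
send_rows:
  rows:
    - {"x": -0.03,"y": -0.02,"z": 0,"ax": 0,"ay": 0,"az": 0,"jaw": -1}
    - {"x": -0.1,"y": -0.05,"z": 0,"ax": 0,"ay": 0,"az": 0,"jaw": -1}
    - {"x": -0.2,"y": -0.1,"z": 0,"ax": 0,"ay": 0,"az": 0,"jaw": -1}
    - {"x": -0.32,"y": -0.15,"z": 0,"ax": 0,"ay": 0,"az": 0,"jaw": -1}
    - {"x": -0.45,"y": -0.2,"z": 0,"ax": 0,"ay": 0,"az": 0,"jaw": -1}
    - {"x": -0.58,"y": -0.25,"z": 0,"ax": 0,"ay": 0,"az": 0,"jaw": -1}
    - {"x": -0.7,"y": -0.3,"z": 0,"ax": 0,"ay": 0,"az": 0,"jaw": -1}
    - {"x": -0.8,"y": -0.34,"z": 0,"ax": 0,"ay": 0,"az": 0,"jaw": -1}
    - {"x": -0.87,"y": -0.37,"z": 0,"ax": 0,"ay": 0,"az": 0,"jaw": -1}
    - {"x": -0.9,"y": -0.377,"z": 0,"ax": 0,"ay": 0,"az": 0,"jaw": -1}

```text
time: 34.3
tool_pos: [421.7, 111.5, 199.8]
tcp_rot: [-3.141, -0.0, 1.591]
contact_force: [0.5, 0.3, -4.9]
grip_width: 35.7
finger_force: 30.0
```

Call:
send_rows:
  rows:
    - {"x": -0.04,"y": 0,"z": 0,"ax": 0,"ay": 0,"az": 0.01,"jaw": -1}
    - {"x": -0.12,"y": 0,"z": 0,"ax": 0,"ay": 0,"az": 0.02,"jaw": -1}
    - {"x": -0.24,"y": 0,"z": 0,"ax": 0,"ay": 0,"az": 0.023,"jaw": -1}
    - {"x": -0.37,"y": 0,"z": 0,"ax": 0,"ay": 0,"az": 0.023,"jaw": -1}
    - {"x": -0.5,"y": 0,"z": 0,"ax": 0,"ay": 0,"az": 0.023,"jaw": -1}
    - {"x": -0.62,"y": 0,"z": 0,"ax": 0,"ay": 0,"az": 0.023,"jaw": -1}
    - {"x": -0.72,"y": 0,"z": 0,"ax": 0,"ay": 0,"az": 0.023,"jaw": -1}
    - {"x": -0.8,"y": 0,"z": 0,"ax": 0,"ay": 0,"az": 0.023,"jaw": -1}
    - {"x": -0.836,"y": 0,"z": 0,"ax": 0,"ay": 0,"az": 0.023,"jaw": -1}
    - {"x": -0.836,"y": 0,"z": 0,"ax": 0,"ay": 0,"az": 0.023,"jaw": -1}

```text
time: 35.55
tool_pos: [425.8, -55.0, 199.9]
tcp_rot: [3.142, -0.0, 1.567]
contact_force: [-0.9, 0.8, -4.7]
grip_width: 35.6
finger_force: 30.0
```

```bash
python3 - <<'E'
from h import *
p,d,T,o=snap("wrist","w9");print(o["time"],o["tool_pos"],o["tcp_rot"],o["grip_width"],o["contact_force"])
P=cloud("wrist",d,T);X,Y,Z=np.moveaxis(P,-1,0)
t=o["tool_pos"];lz=t[2]-20
m=(Z>lz+5)&(Z<lz+26)&(X>t[0]+71)&(X<t[0]+95)&(Y>-140)&(Y<40)
for lo,hi in((-110,-55),(-55,0)):
    q=P[m&(Y>lo)&(Y<hi)]
    if len(q):print("lidk",len(q),q[:,1].min(),q[:,1].max(),"xmax",q[:,0].max(),"ztop",np.percentile(q[:,2],97), "exp top",lz+21)
k=(Z>80)&(Z<96)&(X>485)&(X<514)
for lo,hi in((-130,-80),(-80,-40),(-40,5)):
    q=P[k&(Y>lo)&(Y<hi)]
    if len(q):print("boxk",len(q),q[:,1].min(),q[:,1].max(),q[:,0].min(),np.percentile(q[:,2],97))
m=(Z>lz+10)&(Z<lz+18)&(X<t[0]+72)&(X>t[0]+64)&(Y>-30);print("skirt z",m.sum(),np.median(Z[m])-lz if m.any() else 0)
cv2.imwrite("pics/w9.png",cv2.resize(p[:,:,::-1],(800,600),interpolation=cv2.INTER_CUBIC))
E
```

```text
35.55 [425.7952032  -55.01696573 199.87716831] [ 3.14157886e+00 -2.86340894e-04  1.56680984e+00] 35.6435739920846 [-0.86423621  0.7775898  -4.68032386]
lidk 1308 -43.891208965493824 -25.201991619942767 xmax 512.4216455390828 ztop 201.73686483714914 exp top 200.87716830805286
skirt z 1245 13.841139368612147
```

Lid knuckle +y is measured at y -43.9..-25.2 with its axis at x≈505.4, which is where it should be. I descend to a hover just above the box knuckles and check both together.

Call:
send_rows:
  rows:
    - {"x": 0,"y": 0,"z": 0.04,"ax": 0,"ay": 0,"az": 0,"jaw": -1}
    - {"x": 0,"y": 0,"z": 0.1,"ax": 0,"ay": 0,"az": 0,"jaw": -1}
    - {"x": 0,"y": 0,"z": 0.17,"ax": 0,"ay": 0,"az": 0,"jaw": -1}
    - {"x": 0,"y": 0,"z": 0.24,"ax": 0,"ay": 0,"az": 0,"jaw": -1}
    - {"x": 0,"y": 0,"z": 0.31,"ax": 0,"ay": 0,"az": 0,"jaw": -1}
    - {"x": 0,"y": 0,"z": 0.37,"ax": 0,"ay": 0,"az": 0,"jaw": -1}
    - {"x": 0,"y": 0,"z": 0.4,"ax": 0,"ay": 0,"az": 0,"jaw": -1}
    - {"x": 0,"y": 0,"z": 0.41,"ax": 0,"ay": 0,"az": 0,"jaw": -1}
    - {"x": 0,"y": 0,"z": 0.41,"ax": 0,"ay": 0,"az": 0,"jaw": -1}
    - {"x": 0,"y": 0,"z": 0.41,"ax": 0,"ay": 0,"az": 0,"jaw": -1}

```text
time: 36.85
tool_pos: [426.1, -54.9, 118.3]
tcp_rot: [3.141, 0.0, 1.568]
contact_force: [-0.6, -0.4, -5.6]
grip_width: 35.9
finger_force: 30.0
```

```bash
python3 - <<'E'
from h import *
p,d,T,o=snap("wrist","w10");print(o["time"],o["tool_pos"],o["tcp_rot"],o["grip_width"],o["contact_force"])
P=cloud("wrist",d,T);X,Y,Z=np.moveaxis(P,-1,0)
t=o["tool_pos"];lz=t[2]-20
m=(Z>lz+9)&(Z<lz+26)&(X>t[0]+74)&(X<t[0]+95)&(Y>-60)&(Y<0)
q=P[m];print("lidk",len(q),np.percentile(q[:,1],[0,1,99,100]),"xmax",q[:,0].max(),"ztop",np.percentile(q[:,2],97),"exp",lz+21)
k=(Z>80)&(Z<96)&(X>490)&(X<512)&(Y>-60)&(Y<10)
q=P[k];print("boxk",len(q),q.min(0),q.max(0),np.percentile(q[:,2],97))
r=(Z>80)&(Z<89)&(X>512)&(X<522)&(Y>-60)&(Y<30);q=P[r];print("rim",len(q),np.percentile(q[:,0],[1,50,99]),np.median(q[:,2]))
r=(Z>80)&(Z<89)&(X>560)&(X<640)&(Y>20)&(Y<50);q=P[r];print("+y wall",len(q),np.percentile(q[:,1],[1,50,99]) if len(q) else 0)
cv2.imwrite("pics/w10.png",cv2.resize(p[60:300,220:480,::-1],None,fx=2.5,fy=2.5,interpolation=cv2.INTER_CUBIC))
E
```

```text
36.85 [426.05608494 -54.88332384 118.28378766] [3.14067053e+00 1.90170917e-04 1.56753781e+00] 35.904363524493 [-0.62540082 -0.37967741 -5.58054025]
lidk 954 [-43.74756945 -43.07598877 -25.23555291 -24.95688207] xmax 512.4704347758657 ztop 120.40770698497049 exp 119.28378765958797
boxk 535 [503.65675329 -59.87637681  82.72883151] [511.70480262   9.94034183  93.8816989 ] 93.24892918842278
rim 992 [514.15730085 515.90546009 518.21216052] 84.58008537011897
+y wall 46 [31.65420221 32.66268466 34.16052689]
```

View pics/w10.png

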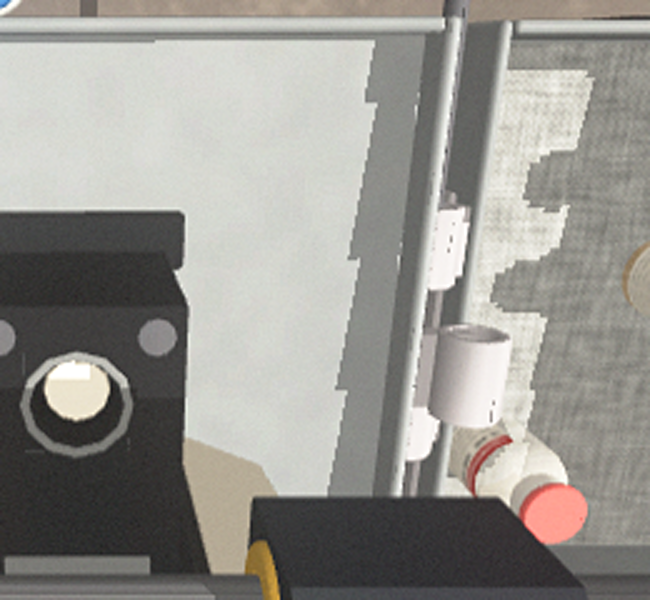

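The crop shows the lid's +y knuckle at (470,375), between the box's +y knuckle (447,245) and middle knuckle (421,433), and still above them. One numeric check of the gap edges.

```bash
python3 - <<'E'
from h import *
z=np.load("pics/w10.npz");P=cloud("wrist",z["d"],z["T"]);X,Y,Z=np.moveaxis(P,-1,0)
k=(Z>87)&(Z<96)&(X>495)&(X<513)
for lo,hi in((-66,-40),(-30,8)):
    q=P[k&(Y>lo)&(Y<hi)];print("boxk",len(q),np.percentile(q[:,1],[0,2,50,98,100]),q[:,0].min(),q[:,0].max())
r=(Z>82)&(Z<88)&(X>512)&(X<522)
for y in(0,8,16,24):
    m=r&(abs(Y-y)<3);print(y,X[m].min(),X[m].max())
L=(Z>107)&(Z<116)&(X>485)&(X<500)
for y in(-20,-5,10,25):
    m=L&(abs(Y-y)<3);print("lid skirt",y,X[m].min(),X[m].max(),np.median(Z[m]))
E
```

```text
boxk 185 [-64.31714634 -63.79872255 -57.49118154 -50.95877066 -50.63844647] 504.0325162557057 511.85857479195795
boxk 378 [-22.15666359 -21.71706567 -11.78032424   4.501622     7.75658651] 503.65675329368366 511.7048026157461
0 514.7690773865286 518.2859451104086
8 514.9712571522108 518.6008684648344
16 514.8096337880837 518.210472580487
24 515.0687158319212 518.3954543433637
lid skirt -20 492.22507124869054 495.6646819032228 112.28703233275934
lid skirt -5 492.58275919602386 495.956459535336 111.92509969963552
lid skirt 10 492.68078864149084 496.0129418615844 111.94739171393556
lid skirt 25 492.5658208744949 496.5937772671573 111.95231844142259
```

The gap centre (-34.1) and the lid knuckle (-34.35) agree, and the axes are within 0.4 mm in x. Final slow descent.

Call:
send_rows:
  rows:
    - {"x": 0.001,"y": -0.002,"z": 0.01,"ax": 0,"ay": 0,"az": 0,"jaw": -1}
    - {"x": 0.001,"y": -0.002,"z": 0.025,"ax": 0,"ay": 0,"az": 0,"jaw": -1}
    - {"x": 0.001,"y": -0.002,"z": 0.042,"ax": 0,"ay": 0,"az": 0,"jaw": -1}
    - {"x": 0.001,"y": -0.002,"z": 0.06,"ax": 0,"ay": 0,"az": 0,"jaw": -1}
    - {"x": 0.001,"y": -0.002,"z": 0.08,"ax": 0,"ay": 0,"az": 0,"jaw": -1}
    - {"x": 0.001,"y": -0.002,"z": 0.1,"ax": 0,"ay": 0,"az": 0,"jaw": -1}
    - {"x": 0.001,"y": -0.002,"z": 0.118,"ax": 0,"ay": 0,"az": 0,"jaw": -1}
    - {"x": 0.001,"y": -0.002,"z": 0.13,"ax": 0,"ay": 0,"az": 0,"jaw": -1}
    - {"x": 0.001,"y": -0.002,"z": 0.136,"ax": 0,"ay": 0,"az": 0,"jaw": -1}
    - {"x": 0.001,"y": -0.002,"z": 0.136,"ax": 0,"ay": 0,"az": 0,"jaw": -1}

```text
time: 38.15
tool_pos: [425.4, -54.6, 90.7]
tcp_rot: [-3.142, -0.0, 1.568]
contact_force: [-0.2, 0.8, -5.0]
grip_width: 35.8
finger_force: 30.0
```

```bash
python3 - <<'E'
from h import *
p,d,T,o=snap("wrist","w11");print(o["time"],o["tool_pos"],o["tcp_rot"],o["grip_width"],o["contact_force"],o["moment"])
P=cloud("wrist",d,T);X,Y,Z=np.moveaxis(P,-1,0)
k=(Z>84)&(Z<96)&(X>497.5)&(X<513)&(Y>-66)&(Y<8)
for lo in range(-60,0,2):
    q=P[k&(abs(Y-lo)<1)]
    if len(q)>3:print(lo,len(q),"ztop",round(np.percentile(q[:,2],95),1),"x",q[:,0].min().round(1),q[:,0].max().round(1),"xcrest",q[q[:,2]>=np.percentile(q[:,2],85),0].mean().round(1))
for y in(0,10,25):
    m=(Z>82)&(Z<89)&(abs(Y-y)<3)
    a=X[m&(X>485)&(X<499)];b=X[m&(X>511)&(X<522)];print(y,a.min(),a.max(),b.min(),b.max(),np.median(Z[m&(X>485)&(X<499)]),np.median(Z[m&(X>511)&(X<522)]))
E
```

```text
38.15 [425.36009337 -54.56529698  90.65626288] [-3.14156847e+00 -1.41719741e-04  1.56753315e+00] 35.7871585431668 [-0.23075644  0.79110166 -4.9615091 ] [-0.08630726  0.00995267 -0.03032343]
-60 15 ztop 89.2 x 498.3 511.5 xcrest 503.7
-58 76 ztop 92.3 x 497.9 511.7 xcrest 505.2
-56 101 ztop 92.6 x 498.1 511.5 xcrest 505.3
-54 96 ztop 92.9 x 497.7 511.0 xcrest 504.6
-52 101 ztop 92.7 x 498.0 511.2 xcrest 504.4
-50 101 ztop 92.7 x 498.2 511.0 xcrest 505.4
-48 113 ztop 92.7 x 498.1 511.2 xcrest 504.6
-46 112 ztop 92.4 x 498.0 511.8 xcrest 504.8
-44 5 ztop 91.1 x 500.4 507.5 xcrest 507.5
-42 100 ztop 92.4 x 497.5 510.9 xcrest 505.7
-40 103 ztop 92.6 x 498.1 511.2 xcrest 504.7
-38 116 ztop 92.3 x 498.4 511.4 xcrest 504.7
-36 101 ztop 92.2 x 498.2 511.4 xcrest 504.5
-34 113 ztop 92.4 x 497.8 511.5 xcrest 504.2
-32 118 ztop 92.5 x 497.8 511.0 xcrest 505.5
-30 112 ztop 92.3 x 498.0 511.5 xcrest 504.7
-28 109 ztop 92.5 x 498.2 511.1 xcrest 504.2
-26 163 ztop 92.3 x 498.1 511.7 xcrest 504.4
-24 4 ztop 91.5 x 501.2 509.8 xcrest 502.8
-22 58 ztop 92.6 x 498.2 511.3 xcrest 504.5
-20 115 ztop 92.9 x 497.9 511.6 xcrest 504.8
-18 127 ztop 92.8 x 498.3 511.3 xcrest 504.1
-16 121 ztop 92.7 x 498.3 511.0 xcrest 505.3
-14 125 ztop 92.7 x 498.2 511.6 xcrest 504.6
-12 123 ztop 92.9 x 498.1 511.3 xcrest 504.8
-10 127 ztop 92.8 x 498.1 511.5 xcrest 504.6
-8 133 ztop 92.6 x 497.8 511.5 xcrest 505.0
-6 135 ztop 92.9 x 498.3 511.7 xcrest 504.8
-4 127 ztop 92.1 x 498.3 511.6 xcrest 504.9
-2 47 ztop 88.4 x 502.6 507.8 xcrest 505.1
0 491.7919329977374 495.2499270940396 514.9273566226589 518.5235607150631 84.68072369874446 84.62953916006154
10 491.74418032867266 495.39135573923204 514.8517426954432 518.3414230630625 84.65622163081278 84.97069713189526
25 491.8121363171802 495.89517159236567 514.854044948325 518.6476449609897 84.70962875372817 84.85893277709233
```

The knuckles are aligned: same x range (498–511.5), crests within 0.4 mm, gaps even, and the force is only the lid's weight. I hand it in.

```bash
python3 -c "
from plant import bot
print(bot.close_job())"
```

```text
the job is handed in; nothing more can be done
None
```

The job is handed in, verdict not shown: I pressed the reset button with the stylus, stood the stylus back in its holder, and am holding the lid level at the hinge with the visible knuckles in line within about 0.5 mm and no sign of contact with the box.

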